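# Rotate the amber jars in the sloped lane

### The job

The amber jars in the sloped lane are used oldest first: take the one at the front (low end) of the lane and stand it upright in the middle of the balance's pan, then load the new amber jar from the delivery tray into the back of the same lane, behind the three others, so that the four stand square on the deck in one closed row against the front stop. They are glass, so set them down gently, and leave all the other jars and things where they are.

Things in the scene. Friction and masses are not known exactly. Their poses are not given: they have to be found in the camera images.
- amber_oldest: Square amber glass jar, black round lid, white band. Body 46 x 46 mm, 50 mm tall; lid 38 mm across, 14 mm tall on top (64 mm in all); 0.1 to 0.21 kg. Origin: centre of its underside; z through the lid, x and y square to the flat sides. At the start the front (lowest) jar of the amber lane, against the stop: the oldest.
- amber_second: Same amber jar; at the start second from the front, touching the one before it.
- amber_third: Same amber jar; at the start third from the front.
- amber_fourth: Same amber jar; at the start fourth from the front, the last of the row.
- amber_new: Same amber jar, the new stock: the only amber one of three jars standing upright on the delivery tray, in any of the tray's three places.
- lane_amber: Sloped lane with the amber jars (white slick deck, aluminium guides, amber tag in front), fixed; left or right of two like lanes. Origin: on the table under its middle; z up, x level from its low front to its high back, roughly away from the robot, y across. The straight deck rises 22 degrees towards +x. Jars stand square on the deck, sides along the lane, so they lean 22 degrees to the front.
- deck_front (a point): Point on the amber lane's deck surface, mid-width, at the inner face of the front stop: x = -100, z = 35 mm in the lane's frame. Front stop: 28 mm above the deck, 4 mm thick. Guides left and right: 12 mm above the deck, 55 mm apart inside, 4 mm thick. When the front jar is lifted out, its underside higher than the next lid, the others slide down to the stop by themselves.
- deck_back (a point): Point on the amber lane's deck surface, mid-width, at the inner face of the back lip, 205 mm up the slope from deck_front (x = 90, z = 112 mm in the lane's frame). Back lip: 10 mm above the deck, 4 mm thick. Four jars fill the deck to 184 mm, three to 138 mm. A jar let go on the deck behind the others slides down against them.
- crossbar (a point): Middle of the underside of the fixed bar across the amber lane, 83 mm up the slope from deck_front and 115 mm square above the deck. Bar 22 mm along the slope, 80 mm across, 6 mm thick, on two posts whose outer faces are 73 mm apart. It blocks a gripper reaching vertically for the front jar; one leaned back over the lane's front by 30 to 45 degrees clears it. The other lane has one too.
- lane_white: The other, like lane, with a blue tag; it holds three white jars with blue lids. Same size, origin and axes. Not to be disturbed.
- tray: Grey delivery tray fixed to the table, 200 x 78 mm, walls 12 mm high and 4 mm thick, floor top 4 mm above the table. Origin: centre of its underside; x along its length. Three jars of the same size stand in a row along x, about 64 mm apart (18 mm between them): one amber, one green with a white lid, one white with a blue lid, in any order.
- balance: Bench balance, grey, 190 x 150 mm, 36 mm high, fixed, with a round steel pan of 120 mm diameter. Origin: centre of its underside. It stands on one side of the lanes and the tray on the other, either way round.
- pan (a point): Centre of the top of the balance's pan, 45 mm above the table.
- white_1: White jar (46 x 46 x 64 mm) at the front of the other lane; leave alone. Origin: centre of its underside.
- white_2: White jar, second in the other lane; leave alone.
- white_3: White jar, third in the other lane; leave alone.
- tray_green: Green glass jar with a white lid on the tray, same size; leave alone. Origin: centre of its underside.
- tray_white: White jar with a blue lid on the tray, same size; leave alone. Origin: centre of its underside.
- jug: Clear measuring jug, 100 mm across with a handle at its side, 120 mm tall, on the table beyond the lanes to the left; leave alone. Origin: centre of its underside.
- oil: Amber round bottle, 60 mm diameter, 170 mm tall, just beyond the lanes; leave alone. Origin: centre of its underside.
- dropper: Small clear bottle, 32 mm diameter, 85 mm tall, beyond the lanes to the right; leave alone. Origin: centre of its underside.
- spoon: Steel spoon, 170 mm long, lying flat on the table, far right, beyond the balance or tray; leave alone. Origin: about its middle, underside.
Not all that is in view belongs to the job. Leave any yellow look-alike of the amber_oldest alone.

How it is judged:
By the outcome, as a careful person would: the job done as asked, in the order asked, and still so for the second after the job is handed in, with the robot touching nothing.
It also fails if it takes over 51 s, if anything falls off the work surface, if the arm or the gripper's body presses on something with over 40 N, if the wrist force passes 120 N, or if a joint passes its speed limit or range.

### The arm

A 6-joint arm with a two-finger parallel gripper is mounted at the origin on the work surface. World frame = base frame: x ahead of the robot, y to its left, z up, the work surface at z = 0. Lengths are in m, angles in rad, forces in N, time in s.
With the tool pointing down it reaches from about 0.375 to 0.9 m from the base axis. Payload 3.1 kg.
Tool frame: the origin (TCP) lies on the centre line of the jaws, within the pads' length; the fingertips stand 17 mm ahead of it and the grasp point (between the pads) lies 2 mm behind it; y points along the fingers, z is the direction in which the jaws open and shut, and the axes are right-handed (so a half turn about y gives the same grasp; the last joint's range is limited). The gripper opens to 85 mm and grips with 20 to 120 N. Pads are 22 mm wide; open, the fingers measure 114 mm over their backs; the gripper's body (76 mm by 85 mm) begins 54 mm behind the grasp point. The pads swing forward as they close: fully open they stand 13 mm farther back than shut.
Start: joints at [-1.387, 0.527, 1.433, -0, 1.181, -0.178], TCP at [0.221, -0.585, 0.248] pointing down, gripper open.
Joint ranges: [-3.08, 3.08], [-0.75, 2.2], [0.22, 2.44], [-1.43, 4.57], [0, 2.65], [-2.85, 2.85]. Speed limits (rad/s): [2.79, 2.79, 3.14, 3.14, 3.14, 3.14].

### API

Orientations are given as a unit quaternion [x, y, z, w].
In Python, from station import manip gives the robot as it stands.
- The arm moves only by the shell command python3 -m handwheel 'ROWS' [FORCE]. ROWS is JSON, one flat list of numbers, 7 for each row, row after row: the shift along the tool's x, y, z in cm, then the turn, a rotation vector about the tool's x, y, z in rad, then the finger opening in cm, from 0 to 8.54. A call has 1 to 10 rows; each row is the pose to reach, as a shift and turn from the pose commanded when the call began, along the tool's axes at that moment; what a row does not reach only later rows make up. A row lasts 1/12 s, in which the tool goes at most 41.7 mm and 7.16 degrees, less where a joint would pass 70% of its speed; a pose out of reach is approached as far as the arm can. A call with a gripper value outside its range is refused whole. The fingers move at their own pace and stop on an object; FORCE is the grip in N (left out, the last holds). Time passes only in rows, so rows that repeat a pose let the fingers close. It gives the time, the measured TCP pose, the force and the opening at its end, in the units of the state.
- manip.sense(): the state, without advancing time (a new reading comes with each control period).
- manip.snapshot(name): name is "scene" or "side" or "wrist"; returns a dict with "frame" (400x640x3 uint8, red, green, blue), "depth" (400x640 float32, m along the optical axis (not along the pixel's ray), 0 where there is no reading), "camera_matrix" (3x3 intrinsics, pixels), "rvec" (rotation vector, rad) and "tvec" (3), from world to camera coordinates, as OpenCV has them. Camera axes: x right, y down, z forward; pixel columns grow to the right and rows downward; lengths in m; the calibration is good to about 2 mm. A picture is of the moment at which its call begins.
- manip.sign_off(): hands the job in, once; it reports no verdict.
The state is a dict: "t": time; "q": joint angles; "qd": joint speeds; "tau": joint torques, N m; "tcp_pos": TCP position; "tool_rot": TCP orientation; "force": force on the tool from outside, world axes, zero at the start; "ft_torque": the same for the moment, N m; "finger_gap": opening from 0.0 (shut) to 1.0 (fully open).
Only numpy, scipy, OpenCV 4.12 (cv2) and the standard library are available. Lean on these libraries where they do the work, as an engineer would, in place of code of your own. Each camera call takes 0.05 s, during which the arm holds its last target.

## Working session

There is one attempt and no reset: what is moved stays moved. The work goes in short steps, Python scripts to look and compute and a shell command to move; the robot and the scene stay as the last step left them, time stands still between calls to the robot, and variables do not carry over. Pictures are saved under pics/ and viewed, and the job is handed in when it is done.

```bash
mkdir -p pics; ls; cat > h.py <<'E'
import numpy as np, cv2, json
from scipy.spatial.transform import Rotation as R
from station import manip
def snap(n,save=None):
    s=manip.snapshot(n)
    np.savez('last_%s.npz'%n,**{k:np.asarray(v) for k,v in s.items()})
    if save: cv2.imwrite('pics/'+save,cv2.cvtColor(s['frame'],cv2.COLOR_RGB2BGR))
    return s
def load(n): return dict(np.load('last_%s.npz'%n))
def pt(s,u,v,d=None):
    K=np.array(s['camera_matrix']);d=s['depth'][int(v),int(u)] if d is None else d
    c=np.array([(u-K[0,2])/K[0,0]*d,(v-K[1,2])/K[1,1]*d,d])
    Rm=cv2.Rodrigues(np.array(s['rvec'],float))[0]
    return Rm.T@(c-np.array(s['tvec']).ravel())
def cloud(s):
    K=np.array(s['camera_matrix']);d=s['depth'];v,u=np.mgrid[:d.shape[0],:d.shape[1]]
    c=np.stack([(u-K[0,2])/K[0,0]*d,(v-K[1,2])/K[1,1]*d,d],-1)
    Rm=cv2.Rodrigues(np.array(s['rvec'],float))[0]
    return (c-np.array(s['tvec']).ravel())@Rm
def proj(s,p):
    return cv2.projectPoints(np.atleast_2d(np.array(p,float)),np.array(s['rvec'],float),np.array(s['tvec'],float),np.array(s['camera_matrix'],float),None)[0][:,0]
def crop(s,u0,v0,u1,v1,k,name):
    im=cv2.cvtColor(s['frame'][v0:v1,u0:u1],cv2.COLOR_RGB2BGR)
    cv2.imwrite('pics/'+name,cv2.resize(im,None,fx=k,fy=k,interpolation=cv2.INTER_CUBIC))
E
python3 - <<'E'
from h import *
np.set_printoptions(precision=4,suppress=True)
print(manip.sense())
for n in('scene','side','wrist'):
    s=snap(n,n+'0.png'); print(n,s['camera_matrix'],s['rvec'],s['tvec'])
E
```

```text
pics
{'t': 0.0, 'q': array([-1.3875,  0.5285,  1.4339, -0.    ,  1.1814, -0.1785]), 'qd': array([-0.0011, -0.0014, -0.0018, -0.0003,  0.0013, -0.0001]), 'tau': array([ -0.0018, -44.236 , -17.8021,  -0.0005,   0.0085,  -0.    ]), 'tcp_pos': array([ 0.2211, -0.5838,  0.2473]), 'tool_rot': array([-0.1272,  0.6963, -0.6948,  0.1272]), 'force': array([0.1469, 0.256 , 0.6029]), 'ft_torque': array([-0.0486, -0.0164,  0.0458]), 'finger_gap': 1.0025685996317009}
scene [[497.7411   0.     318.0804]
 [  0.     497.7411 196.1852]
 [  0.       0.       1.    ]] [ 2.3371  0.627  -0.2166] [-0.5162 -0.1454  1.509 ]
side [[384.6554   0.     325.4461]
 [  0.     384.6554 198.743 ]
 [  0.       0.       1.    ]] [ 0.2614 -2.6195  1.4976] [0.536  0.168  0.7904]
wrist [[347.4995   0.     317.1889]
 [  0.     347.4995 199.0296]
 [  0.       0.       1.    ]] [-2.379   1.6431  0.2447] [-0.6235 -0.0374  0.3802]
```

View pics/scene0.png

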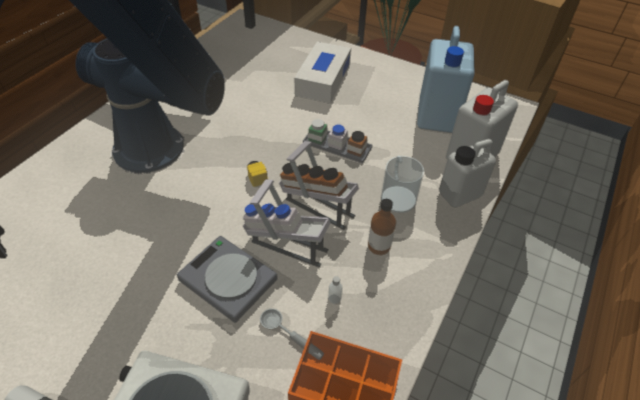

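View pics/side0.png

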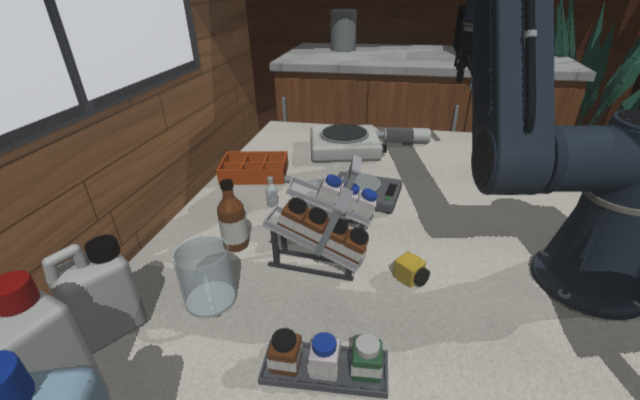

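View pics/wrist0.png

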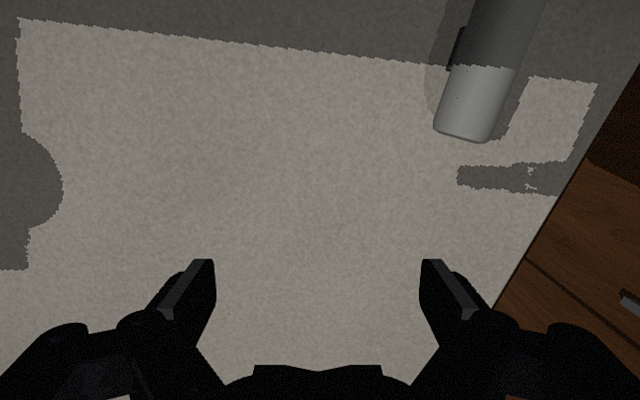

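The scene view shows the amber lane around (315,180), the white lane around (285,220), the balance at (230,275) and the tray at (338,142). The yellow look-alike is lying at (257,171). I'll enlarge both views.

```bash
python3 - <<'E'
from h import *
s=load('scene'); crop(s,230,110,390,230,5,'sc_crop.png')
s=load('side'); crop(s,230,140,410,275,4,'sd_crop.png'); crop(s,240,310,400,400,5,'sd_tray.png')
E
```

```text
(no output)
```

View pics/sc_crop.png

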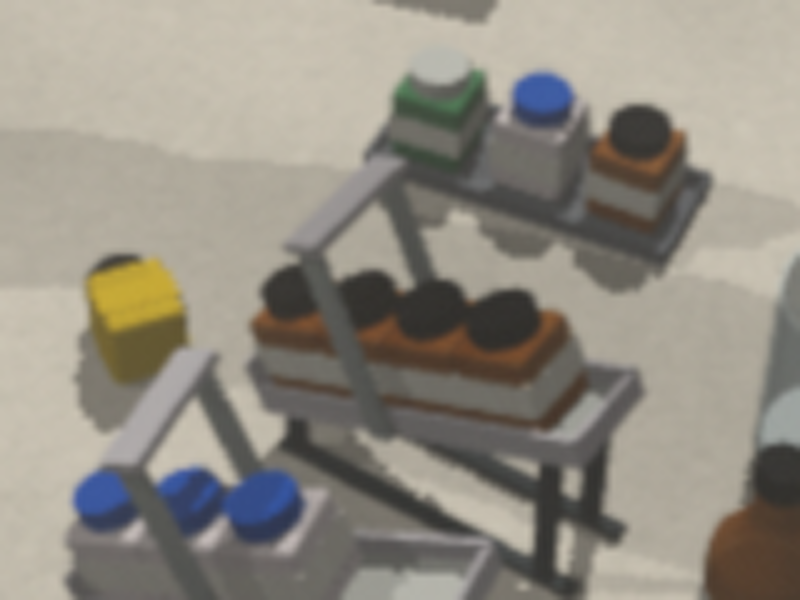

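View pics/sd_crop.png

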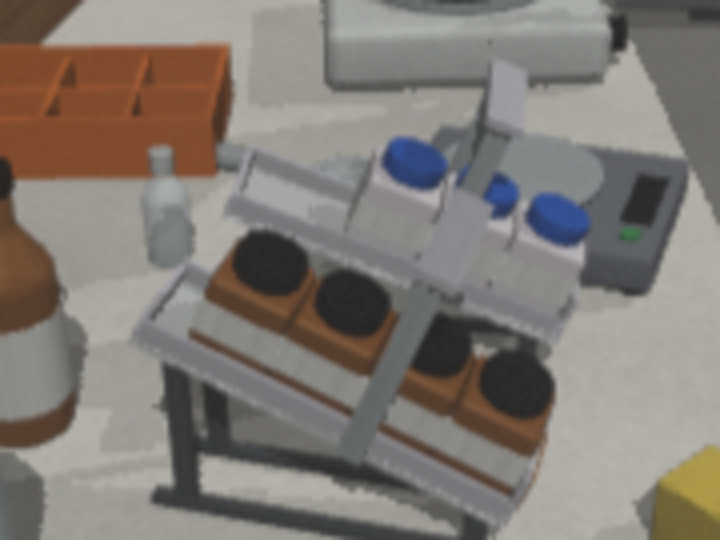

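View pics/sd_tray.png

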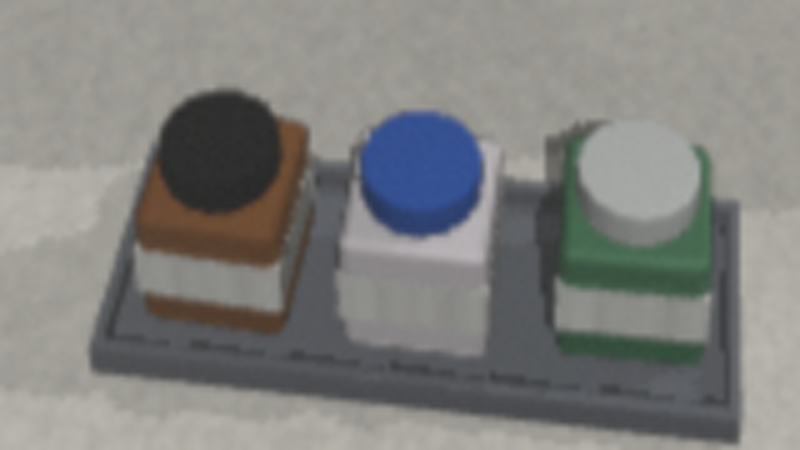

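```bash
python3 - <<'E'
from h import *
np.set_printoptions(precision=4,suppress=True)
s=load('side')
P=cloud(s); f=s['frame'].astype(int)
for n,u,v in[('f',359,234),('3',318,214),('4',297.7,203.5),('trayamb',284.5,339),('traywh',324,343),('traygr',367.5,345)]:
    print(n,pt(s,u,v))
S=load('scene');PS=cloud(S)
for n,u,v in[('f',288,167.5),('3',316,171),('4',330.5,173),('trayamb',358,135),('traywh',338.4,129),('pan',231,274),('bal corners',178,276),('',228,239),('',276,280),('',236,317)]:
    print(n,pt(S,u,v))
# lid-top masks: dark pixels
for nm,s,P,(u0,v0,u1,v1) in[('side',s,P,(280,185,375,255)),('scene',S,PS,(280,160,340,182)),('sidetray',s,P,(255,325,305,360)),('scenetray',S,PS,(345,125,370,145))]:
    f=s['frame'].astype(int)
    m=np.zeros(f.shape[:2],bool); m[v0:v1,u0:u1]=(f[v0:v1,u0:u1].max(-1)<70)&(np.ptp(f[v0:v1,u0:u1],axis=-1)<15)
    m&=P[...,2]>0.06
    n,l,st,c=cv2.connectedComponentsWithStats(m.astype(np.uint8))
    for i in range(1,n):
        if st[i,4]<15: continue
        q=P[l==i]; print(nm,st[i],c[i],np.median(q,0),(q.min(0)+q.max(0))/2, np.ptp(q,axis=0))
E
```

```text
f [0.464  0.0673 0.1021]
3 [0.548  0.0629 0.1366]
4 [0.5907 0.0571 0.1529]
trayamb [0.5448 0.3156 0.0692]
traywh [0.4842 0.3103 0.0682]
traygr [0.4193 0.2999 0.0667]
f [0.4659 0.06   0.1022]
3 [0.5539 0.0547 0.1386]
4 [0.5968 0.0515 0.1564]
trayamb [0.5517 0.3093 0.0676]
traywh [0.4894 0.3036 0.0676]
pan [ 0.506  -0.2584  0.044 ]
bal corners [ 0.3952 -0.3192  0.0302]
 [ 0.4143 -0.1549 -0.0005]
 [ 0.5941 -0.204   0.0141]
 [ 0.5766 -0.3383  0.0321]
side [289 198  18  16 219] [297.21   205.3379] [0.5902 0.0648 0.1523] [0.5015 0.3672 0.3448] [0.2111 0.6501 0.4135]
side [309 207  19  17 230] [317.6478 215.2348] [0.5481 0.067  0.1353] [0.5482 0.0608 0.1328] [0.0347 0.035  0.0237]
side [333 218  15  16 167] [340.4012 226.2575] [0.5018 0.0709 0.1169] [0.4553 0.3679 0.3279] [0.1185 0.6487 0.4474]
side [350 227  18  17 229] [358.6463 235.4541] [0.4641 0.0729 0.1017] [0.4645 0.0655 0.0976] [0.0347 0.0375 0.0227]
scene [283 164  10   9  67] [287.403  168.3731] [0.4662 0.0555 0.1024] [0.4669 0.0599 0.1021] [0.0317 0.0326 0.0186]
scene [298 165  39  15 327] [317.4954 171.5688] [0.5575 0.0535 0.1392] [0.5534 0.0606 0.136 ] [0.1171 0.0679 0.0521]
sidetray [272 329  24  22 419] [283.4797 339.1957] [0.5468 0.3151 0.0676] [0.4809 0.4934 0.3059] [0.1697 0.3977 0.4913]
scenetray [352 132  12   9  80] [357.4875 136.0875] [0.5519 0.3034 0.0676] [0.5535 0.306  0.0664] [0.0317 0.0323 0.0109]
```

```bash
cat > fit.py <<'E'
from h import *
from scipy.optimize import least_squares
th=np.radians(22)
def lane_T(x,y,yaw): # returns fn (s,n,w)->world ; deck_front at lane x=-.1,z=.035
    Rz=R.from_euler('z',yaw).as_matrix()
    def f(s,n,w=0):
        s,n,w=np.broadcast_arrays(np.asarray(s,float),n,w)
        l=np.stack([-.1+s*np.cos(th)-n*np.sin(th),w,.035+s*np.sin(th)+n*np.cos(th)],-1)
        return l@Rz.T+[x,y,0]
    return f
a=np.linspace(0,2*np.pi,60,endpoint=False)
def hullc(s,pts):
    h=cv2.convexHull(proj(s,pts).astype(np.float32)); m=cv2.moments(h); return np.array([m['m10'],m['m01']])/m['m00']
def lidpts(f,s0):
    return np.vstack([f(s0+.019*np.cos(a),n,.019*np.sin(a)) for n in(.050,.064)])
def uplid(x,y,z0=.004):
    return np.vstack([np.c_[x+.019*np.cos(a),y+.019*np.sin(a),0*a+z0+n] for n in(.05,.064)])
E
python3 - <<'E'
from fit import *
sd=load('side');sc=load('scene')
obs={'side':(sd,[(.161,(296.9,205.0)),(.115,(317.6,215.2)),(.023,(358.6,235.4))]),'scene':(sc,[(.023,(287.7,168.2))])}
def blob(s,u0,v0,u1,v1):
    f=s['frame'][v0:v1,u0:u1].astype(int); m=((f.max(-1)<75)&(np.ptp(f,axis=-1)<18)).astype(np.uint8)
    n,l,st,c=cv2.connectedComponentsWithStats(m); i=1+np.argmax(st[1:,4]); return c[i]+[u0,v0],st[i]
for nm,s,b in[('4',sd,(286,195,308,216)),('3',sd,(307,205,329,226)),('f',sd,(347,224,370,246)),('scf',sc,(279,160,293,176)),('sc3',sc,(308,164,323,180)),('sc4',sc,(322,165,338,182)),('tr',sd,(268,324,300,356)),('trsc',sc,(348,128,370,144))]:
    print(nm,blob(s,*b))
r={}
for k in('side','scene'):
    s=sd if k=='side' else sc
    bb=[(.161,(286,195,308,216)),(.115,(307,205,329,226)),(.023,(347,224,370,246))] if k=='side' else [(.161,(322,165,338,182)),(.115,(308,164,323,180))]
    ob=[(q,blob(s,*b)[0]) for q,b in bb]
    fun=lambda p:np.concatenate([hullc(s,lidpts(lane_T(*p),q))-o for q,o in ob])
    o=least_squares(fun,[.55,.06,-.08]);print(k,o.x,o.fun.round(2)); r[k]=ob
def tot(p): return np.concatenate([np.ravel([hullc(s,lidpts(lane_T(*p),q))-o for q,o in r[k]]) for k,s in(('side',sd),('scene',sc))])
o=least_squares(tot,[.55,.06,-.08]);print('both',o.x,o.fun.round(2))
for s,b in((sd,(268,324,300,356)),(sc,(348,128,370,144))):
    c=blob(s,*b)[0]; print('tray',least_squares(lambda p:hullc(s,uplid(*p))-c,[.545,.31]).x)
E
```

```text
4 (array([297.21585903, 205.39207048]), array([  2,   3,  19,  16, 227], dtype=int32))
3 (array([317.63793103, 215.1637931 ]), array([  2,   2,  19,  17, 232], dtype=int32))
f (array([358.81673307, 234.78087649]), array([  3,   0,  18,  21, 251], dtype=int32))
scf (array([287.60273973, 168.20547945]), array([ 4,  3, 10, 10, 73], dtype=int32))
sc3 (array([315.22727273, 171.25      ]), array([  0,   1,  15,  13, 132], dtype=int32))
sc4 (array([329.51515152, 173.47727273]), array([  0,   3,  16,  12, 132], dtype=int32))
tr (array([283.40517241, 339.99568966]), array([  3,   5,  25,  24, 464], dtype=int32))
trsc (array([357.44827586, 136.14942529]), array([ 4,  4, 12,  9, 87], dtype=int32))
side [ 0.56451753  0.05768002 -0.0402086 ] [-0.19 -0.    0.01 -0.    0.14 -0.03]
scene [ 0.5636756   0.05853202 -0.08096841] [-0.06 -0.06  0.06  0.04]
both [ 0.5642705   0.0579568  -0.04141828] [-0.1   0.07  0.09  0.09  0.23  0.09  0.28 -0.09  0.02  0.39]
tray [0.5485735  0.31092216]
tray [0.54960197 0.31102967]
```

```bash
python3 - <<'E'
from h import *
s=load('scene'); crop(s,170,225,290,325,6,'bal.png')
d=load('side'); crop(d,330,160,410,220,8,'bal_sd.png')
for nm,q in(('scene',s),('side',d)):
  P=cloud(q); m=(abs(P[...,2]-.045)<.006)&(abs(P[...,0]-.51)<.09)&(abs(P[...,1]+.26)<.09); print(nm,m.sum())
  p=P[m]; print((p.min(0)+p.max(0))/2,np.ptp(p,axis=0),np.median(p,0))
E
```

```text
scene 1923
[ 0.50478097 -0.26149935  0.04487258] [0.16933603 0.15076557 0.01173662] [ 0.50760856 -0.26199242  0.04499956]
side 348
[ 0.49019504 -0.25395756  0.04345685] [0.14002552 0.13223103 0.00849945] [ 0.48418158 -0.26806519  0.04476423]
```

View pics/bal.png

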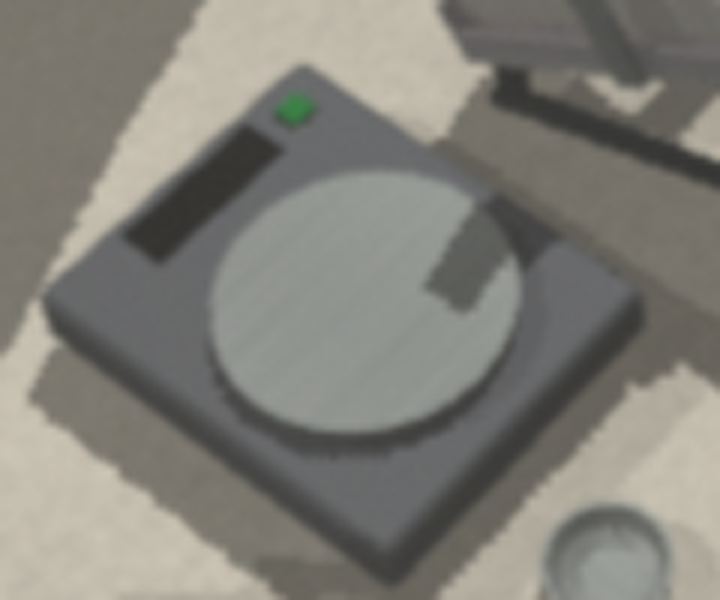

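View pics/bal_sd.png

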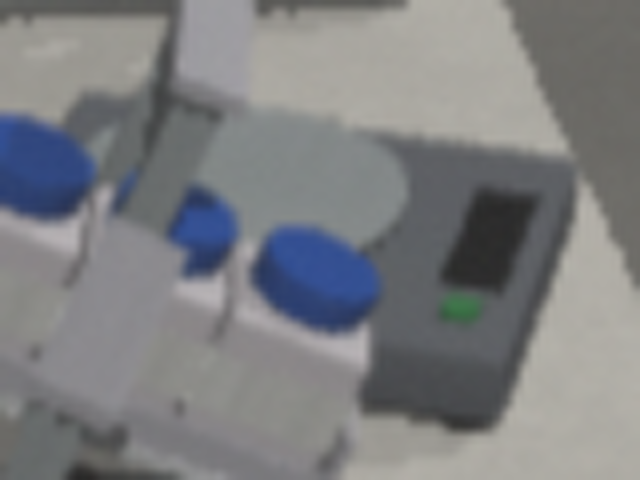

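```bash
python3 - <<'E'
from fit import *
s=load('scene'); d=load('side')
c=[]
o=least_squares(lambda p:np.r_[np.array([proj(s,np.c_[p[0]+.06*np.cos(a),p[1]+.06*np.sin(a),0*a+.045]).min(0),proj(s,np.c_[p[0]+.06*np.cos(a),p[1]+.06*np.sin(a),0*a+.045]).max(0)]).ravel()]-[170+210/6-.4,225+170/6-.4,170+522/6-.4,225+433/6-.4],[.5,-.26])
print(o.x,o.fun)
p=o.x
im=cv2.cvtColor(d['frame'][160:220,330:410],cv2.COLOR_RGB2BGR); im=cv2.resize(im,None,fx=8,fy=8)
for u,v in proj(d,np.c_[p[0]+.06*np.cos(a),p[1]+.06*np.sin(a),0*a+.045]): cv2.circle(im,(int((u-330+.5)*8),int((v-160+.5)*8)),2,(0,0,255),-1)
cv2.imwrite('pics/bal_ov.png',im)
st=manip.sense(); Rm=R.from_quat(st['tool_rot']).as_matrix(); print(Rm.round(3))
w=load('wrist'); Rw=cv2.Rodrigues(w['rvec'])[0]; C=-Rw.T@w['tvec'].ravel(); print('cam in tool',Rm.T@(C-st['tcp_pos']),(Rw@Rm).round(3))
E
```

```text
[ 0.50609471 -0.25947259] [ 0.05208123  0.09540713 -0.0528321  -0.07909316]
[[-0.935 -0.     0.354]
 [-0.354  0.002 -0.935]
 [-0.    -1.    -0.002]]
cam in tool [-0.07383894 -0.12615031 -0.00052882] [[ 0.    -0.     1.   ]
 [ 0.957 -0.289 -0.   ]
 [ 0.289  0.957 -0.   ]]
```

View pics/bal_ov.png

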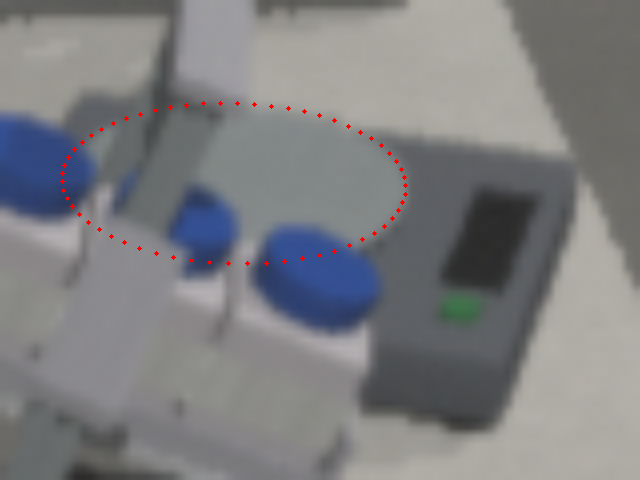

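Candidates for amber_oldest: the front lane jar at side (359,235) and the yellow jar lying on the table at (409,268). The lane jar is the amber one against the stop, so I take that. For amber_new it is the amber jar at tray side (284,340), since the others there are white (324,343) and green (367,345). The crops confirm both choices. Next I compute the approach.

```bash
cat >> fit.py <<'E'
LANE=(.5643,.058,-.042)
L=lane_T(*LANE)
def toolR(tilt,yaw):  # lean toward robot by tilt(deg), jaws across direction yaw
    c,s_=np.cos(yaw),np.sin(yaw); t=np.radians(tilt)
    y=np.array([np.sin(t)*c,np.sin(t)*s_,-np.cos(t)]); z=-np.array([-s_,c,0]); x=np.cross(y,z)
    return np.stack([x,y,z],1)
def go(grasp,Rt,back=0.):
    """grasp point target; back m along tool"""
    st=manip.sense(); R0=R.from_quat(st['tool_rot']).as_matrix()
    tcp=np.asarray(grasp)+Rt[:,1]*(.002-back)
    d=R0.T@(tcp-st['tcp_pos'])*100; rv=R.from_matrix(R0.T@Rt).as_rotvec()
    print('t %.2f tcp'%st['t'],st['tcp_pos'].round(4),'target',tcp.round(4),'shift',d.round(2),'turn',rv.round(3),'|turn|deg',np.degrees(np.linalg.norm(rv)).round(1),'F',st['force'].round(1),'gap',round(st['finger_gap']*8.54,2))
def rel():
    st=manip.sense();R0=R.from_quat(st['tool_rot']).as_matrix();print(st['q'].round(3),'yaxis',R0[:,1].round(3),'tilt',np.degrees(np.arctan2(np.hypot(*R0[:2,1]),-R0[2,1])).round(1))
E
python3 - <<'E'
from fit import *
s=load('scene')
for u,v in((247,211),(264,210),(282,212)): print('white lid',pt(s,u,v))
Rt=toolR(36,LANE[2]); g=L(.023,.0365)
print('grasp',g, 'bar',L(.083,.115))
go(g,Rt,.12); go(g,toolR(0,LANE[2]),.15)
E
```

```text
white lid [ 0.45980712 -0.1191825   0.10230798]
white lid [ 0.50251107 -0.10673473  0.11895355]
white lid [ 0.55322071 -0.10458126  0.13979317]
grasp [0.47203353 0.06187747 0.07745816] bar [0.49823481 0.06077637 0.17271849]
t 0.15 tcp [ 0.2212 -0.584   0.2475] target [0.4027 0.0648 0.1729] shift [-39.95   7.56 -54.24] turn [0.129 0.39  0.62 ] |turn|deg 42.6 F [ 1.  -0.3  1. ] gap 8.53
t 0.15 tcp [ 0.2212 -0.584   0.2475] target [0.472  0.0619 0.2255] shift [-46.33   2.31 -51.52] turn [0.002 0.404 0.   ] |turn|deg 23.1 F [ 1.  -0.3  1. ] gap 8.53
```

```bash
python3 -m handwheel '[0,-4,0,0,0,0,8.5, 0,-8,0,0,0,0,8.5, -45,-8,-51,0,0.40,0,8.5, -45,-8,-51,0,0.40,0,8.5, -45,-8,-51,0,0.40,0,8.5, -45,-8,-51,0,0.40,0,8.5, -45,-8,-51,0,0.40,0,8.5, -45,-8,-51,0,0.40,0,8.5, -45,-8,-51,0,0.40,0,8.5, -45,-8,-51,0,0.40,0,8.5]' 40
python3 - <<'E'
from fit import *
rel(); go(L(.023,.0365),toolR(36,LANE[2]),.16)
E
```

```text
t: 0.98
tcp_pos: [0.3391, -0.2706, 0.3282]
tool_rot: [0.014, 0.707, -0.707, -0.014]
force: [2.1, 0.2, -0.5]
finger_gap: 0.996
[-0.932  0.161  1.775  0.     1.205  0.677] yaxis [ 0.  0. -1.] tilt 0.0
t 0.98 tcp [ 0.3391 -0.2706  0.3282] target [0.3792 0.0658 0.2053] shift [ -2.7   12.3  -33.76] turn [0.001 0.003 0.628] |turn|deg 36.0 F [ 2.1  0.2 -0.5] gap 8.5
```

```bash
python3 -m handwheel '[-5,0,-33.5,0,0,0,8.5, -5,0,-33.5,0,0,0,8.5, -5,0,-33.5,0,0,0,8.5, -5,0,-33.5,0,0,0,8.5, -5,0,-33.5,0,0,0.1,8.5, -5,0,-33.5,0,0,0.2,8.5, -5,2,-33.5,0,0,0.3,8.5, -4,4,-33.7,0,0,0.4,8.5, -3,6,-33.7,0,0,0.5,8.5, -2.7,8,-33.7,0,0,0.63,8.5]' 40
python3 - <<'E'
from fit import *
rel(); go(L(.023,.0365),toolR(36,LANE[2]),.12)
E
```

```text
t: 1.82
tcp_pos: [0.3847, 0.0725, 0.2667]
tool_rot: [0.181, 0.696, -0.673, 0.172]
force: [-1.0, 2.6, -0.2]
finger_gap: 0.998
[-0.191  0.04   2.281  0.355  0.348  1.088] yaxis [ 0.484  0.027 -0.875] tilt 29.0
t 1.82 tcp [0.3847 0.0725 0.2667] target [0.4027 0.0648 0.1729] shift [2.94 9.06 1.08] turn [0.048 0.013 0.124] |turn|deg 7.6 F [-1.   2.6 -0.2] gap 8.53
```

```bash
python3 -m handwheel '[3,4,1,0.05,0.01,0.12,8, 3,7,1.1,0.05,0.01,0.12,8, 3,9,1.1,0.05,0.01,0.12,8, 3,9,1.1,0.05,0.01,0.12,8, 3,9,1.1,0.05,0.01,0.12,8]' 40
python3 - <<'E'
from fit import *
rel(); go(L(.023,.0365),toolR(36,LANE[2]),.06)
snap('wrist','w1.png'); s=snap('side'); crop(s,250,60,450,300,2.5,'s1.png')
E
```

```text
t: 2.23
tcp_pos: [0.4183, 0.093, 0.2584]
tool_rot: [0.228, 0.693, -0.647, 0.222]
force: [0.9, -0.0, -0.0]
finger_gap: 0.933
[-0.142  0.133  2.327  1.277  0.152  0.211] yaxis [ 0.603  0.06  -0.795] tilt 37.3
t 2.23 tcp [0.4183 0.093  0.2584] target [0.438  0.0633 0.1244] shift [ 6.43 11.67  3.86] turn [ 0.085  0.006 -0.018] |turn|deg 5.0 F [ 0.9 -0.  -0. ] gap 7.97
```

View pics/w1.png

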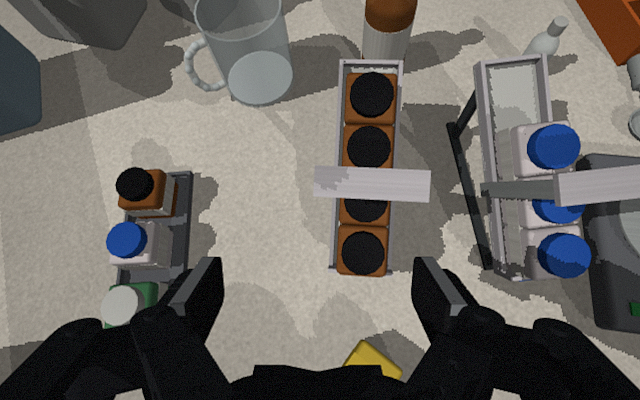

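View pics/s1.png

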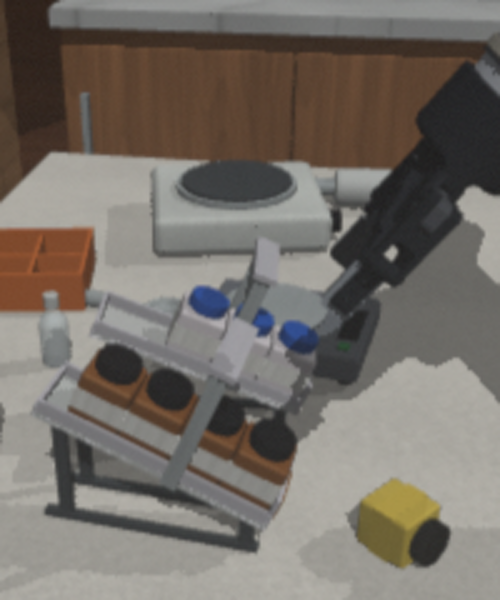

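```bash
cat > kin.py <<'E'
import numpy as np
from scipy.spatial.transform import Rotation as R
from scipy.optimize import least_squares
def fk(q,p):
    a,lat,h,L1,e,L2,d=p[:7]
    Rz=lambda t:R.from_euler('z',t).as_matrix(); Ry=lambda t:R.from_euler('y',t).as_matrix()
    A=Rz(q[0]);P=np.array([0,0,h])+A@[a,lat,0]
    A=A@Ry(q[1]);P=P+A@[0,0,L1]
    A=A@Ry(q[2]);P=P+A@[e,0,L2]
    A=A@Rz(q[3])@Ry(q[4])@Rz(q[5]);P=P+A@[0,0,d]
    return P,A  # A z = approach
D=[([-1.3875,.5285,1.4339,0,1.1814,-.1785],[.2211,-.5838,.2473],[-.1272,.6963,-.6948,.1272]),
([-.932,.161,1.775,0,1.205,.677],[.3391,-.2706,.3282],[.014,.707,-.707,-.014]),
([-.191,.04,2.281,.355,.348,1.088],[.3847,.0725,.2667],[.181,.696,-.673,.172]),
([-.142,.133,2.327,1.277,.152,.211],[.4183,.093,.2584],[.228,.693,-.647,.222])]
E
python3 - <<'E'
from kin import *
f=lambda p:np.concatenate([np.r_[fk(q,p)[0]-t] for q,t,_ in D])
for i in range(5):
    o=least_squares(f,np.random.rand(7)*.5)
    print(o.x.round(4),o.cost,o.fun.round(4))
for q,t,r in D: print((fk(q,o.x)[1].T@R.from_quat(r).as_matrix()).round(2).tolist())
E
```

```text
[0.001  0.111  0.2722 0.5877 0.1132 0.3903 0.2788] 7.721662141747155e-08 [-0.      0.0001 -0.0001  0.0001 -0.      0.0001 -0.0002 -0.0002 -0.0002
  0.0001  0.0001  0.0001]
[0.001  0.111  0.2722 0.5877 0.1132 0.3903 0.2788] 7.721662141804132e-08 [-0.      0.0001 -0.0001  0.0001 -0.      0.0001 -0.0002 -0.0002 -0.0002
  0.0001  0.0001  0.0001]
[0.001  0.111  0.2722 0.5877 0.1132 0.3903 0.2788] 7.721662142375834e-08 [-0.      0.0001 -0.0001  0.0001 -0.      0.0001 -0.0002 -0.0002 -0.0002
  0.0001  0.0001  0.0001]
[0.001  0.111  0.2722 0.5877 0.1132 0.3903 0.2788] 7.721662141908865e-08 [-0.      0.0001 -0.0001  0.0001 -0.      0.0001 -0.0002 -0.0002 -0.0002
  0.0001  0.0001  0.0001]
[0.001  0.111  0.2722 0.5877 0.1132 0.3903 0.2788] 7.72166214155042e-08 [-0.      0.0001 -0.0001  0.0001 -0.      0.0001 -0.0002 -0.0002 -0.0002
  0.0001  0.0001  0.0001]
[[0.0, -0.0, -1.0], [-1.0, -0.0, -0.0], [-0.0, 1.0, -0.0]]
[[0.0, 0.0, -1.0], [-1.0, -0.0, -0.0], [-0.0, 1.0, 0.0]]
[[-0.0, 0.0, -1.0], [-1.0, -0.0, 0.0], [-0.0, 1.0, 0.0]]
[[0.0, -0.0, -1.0], [-1.0, -0.0, -0.0], [-0.0, 1.0, -0.0]]
```

```bash
cat >> kin.py <<'E'
PP=[.001,.111,.2722,.5877,.1132,.3903,.2788]
M=np.array([[0,0,-1],[-1,0,0],[0,1,0.]])
LO=np.array([-3.08,-.75,.22,-1.43,0,-2.85]);HI=np.array([3.08,2.2,2.44,4.57,2.65,2.85])
def ik(tcp,Rt):
    sols=[]
    A=Rt@M.T; W=np.asarray(tcp)-PP[6]*A[:,2]
    for q4 in(0,1.5,3.1,-1):
        for q5 in(.3,1.2):
            for q6 in(-2,0,2):
                def f(q):
                    P,B=fk(q,PP); return np.r_[(P-tcp)*5,(B-A).ravel()]
                q0=np.array([np.arctan2(W[1],W[0])-.25,.2,2.,q4,q5,q6])
                o=least_squares(f,q0,bounds=(LO-2,HI+2),max_nfev=60)
                if o.cost<1e-7 and not any(np.allclose(o.x,s,atol=.01) for s in sols) and (o.x>=LO).all() and (o.x<=HI).all(): sols.append(o.x)
    return sols
E
python3 - <<'E'
from fit import *; from kin import *
for T in(30,36,42):
  for b in(0,.06,.12):
    Rt=toolR(T,LANE[2]); g=L(.023,.0365)+Rt[:,1]*(.002-b)
    print(T,b,[x.round(2).tolist() for x in ik(g,Rt)])
E
```

```text
30 0 [[-0.13, 0.71, 2.3, 3.02, 0.39, -1.54]]
30 0.06 [[-0.14, 0.54, 2.35, 2.96, 0.28, -1.48]]
30 0.12 [[-0.15, 0.35, 2.37, 2.64, 0.12, -1.17]]
36 0 [[-0.14, 0.78, 2.37, 3.05, 0.64, -1.57]]
36 0.06 []
36 0.12 []
42 0 [[-0.15, 0.88, 2.44, 3.05, 0.91, -1.59]]
42 0.06 []
42 0.12 []
```

```bash
python3 - <<'E'
from fit import *; from kin import *
for T in(28,31,34):
  for dn in(0,.03,.06,.09,.12):
   for ds in (0,-.02):
    Rt=toolR(T,LANE[2]); g=L(.023+ds,.0365+dn)+Rt[:,1]*.002
    print(T,dn,ds,g.round(3),[x.round(2).tolist() for x in ik(g,Rt)])
E
```

```text
28 0 0 [0.473 0.062 0.076] [[-0.13, 0.69, 2.28, 3.01, 0.32, -1.52]]
28 0 -0.02 [0.454 0.063 0.068] [[-0.13, 0.72, 2.33, 3.03, 0.4, -1.55]]
28 0.03 0 [0.462 0.062 0.104] [[-0.13, 0.6, 2.29, 2.97, 0.25, -1.48]]
28 0.03 -0.02 [0.443 0.063 0.096] [[-0.14, 0.63, 2.35, 3.0, 0.33, -1.52]]
28 0.06 0 [0.451 0.063 0.131] [[-0.14, 0.52, 2.3, 2.88, 0.17, -1.39]]
28 0.06 -0.02 [0.432 0.064 0.124] [[-0.14, 0.54, 2.36, 2.95, 0.25, -1.47]]
28 0.09 0 [0.439 0.063 0.159] [[-0.14, 0.42, 2.3, 2.57, 0.09, -1.09]]
28 0.09 -0.02 [0.421 0.064 0.152] [[-0.15, 0.44, 2.36, 2.81, 0.15, -1.34]]
28 0.12 0 [0.428 0.064 0.187] [[-0.14, 0.33, 2.3, 1.03, 0.06, 0.46]]
28 0.12 -0.02 [0.41  0.065 0.179] [[-0.15, 0.34, 2.35, 2.18, 0.06, -0.71]]
31 0 0 [0.473 0.062 0.076] [[-0.13, 0.72, 2.31, 3.03, 0.43, -1.55]]
31 0 -0.02 [0.455 0.063 0.068] [[-0.14, 0.76, 2.37, 3.04, 0.52, -1.57]]
31 0.03 0 [0.462 0.062 0.104] [[-0.14, 0.63, 2.33, 3.0, 0.36, -1.52]]
31 0.03 -0.02 [0.443 0.063 0.096] [[-0.14, 0.67, 2.38, 3.02, 0.45, -1.55]]
31 0.06 0 [0.451 0.063 0.131] [[-0.14, 0.54, 2.34, 2.96, 0.28, -1.48]]
31 0.06 -0.02 [0.432 0.064 
[... 356 characters left out ...]
62 0.076] [[-0.14, 0.75, 2.35, 3.04, 0.55, -1.56]]
34 0 -0.02 [0.455 0.063 0.068] [[-0.14, 0.8, 2.4, 3.05, 0.65, -1.58]]
34 0.03 0 [0.462 0.062 0.104] [[-0.14, 0.66, 2.37, 3.02, 0.48, -1.55]]
34 0.03 -0.02 [0.443 0.063 0.096] [[-0.15, 0.71, 2.42, 3.03, 0.58, -1.57]]
34 0.06 0 [0.451 0.063 0.131] [[-0.14, 0.57, 2.38, 2.99, 0.4, -1.52]]
34 0.06 -0.02 [0.432 0.064 0.124] [[-0.15, 0.61, 2.43, 3.01, 0.49, -1.55]]
34 0.09 0 [0.439 0.063 0.159] [[-0.15, 0.47, 2.38, 2.94, 0.3, -1.47]]
34 0.09 -0.02 [0.421 0.064 0.152] [[-0.16, 0.5, 2.44, 2.97, 0.39, -1.51]]
34 0.12 0 [0.428 0.064 0.187] [[-0.15, 0.36, 2.38, 2.82, 0.2, -1.35]]
34 0.12 -0.02 [0.41  0.064 0.18 ] [[-0.16, 0.39, 2.43, 2.89, 0.27, -1.43]]
```

```bash
python3 - <<'E'
from fit import *
go(L(.023,.0365+.11),toolR(33,LANE[2]))
E
```

```text
t 2.33 tcp [0.4184 0.0932 0.2584] target [0.432  0.0636 0.1778] shift [3.68 7.05 3.51] turn [ 0.086  0.006 -0.07 ] |turn|deg 6.3 F [ 0.4 -0.4  0.3] gap 8.01
```

```bash
python3 -m handwheel '[3.7,5,3.5,0.086,0.006,-0.07,8, 3.7,5,3.5,0.086,0.006,-0.07,8, 3.7,5,3.5,0.086,0.006,-0.07,8, 3.7,5,3.5,0.086,0.006,-0.07,8, 3.7,5,3.5,0.086,0.006,-0.07,8, 3.7,5,3.5,0.086,0.006,-0.07,8, 3.7,7,3.5,0.086,0.006,-0.07,8, 3.7,7,3.5,0.086,0.006,-0.07,8, 3.7,7,3.5,0.086,0.006,-0.07,8, 3.7,7,3.5,0.086,0.006,-0.07,8]' 40
python3 - <<'E'
from fit import *
rel(); go(L(.023,.0365+.11),toolR(33,LANE[2]));go(L(.023,.0365),toolR(33,LANE[2]))
E
```

```text
t: 3.17
tcp_pos: [0.4327, 0.0629, 0.1782]
tool_rot: [-0.215, -0.673, 0.682, -0.187]
force: [-0.1, 0.5, -0.3]
finger_gap: 0.937
[-0.152  0.389  2.362  2.829  0.193 -1.356] yaxis [ 0.545 -0.023 -0.838] tilt 33.1
t 3.17 tcp [0.4327 0.0629 0.1782] target [0.432  0.0636 0.1778] shift [ 0.09 -0.01 -0.06] turn [-0.001  0.    -0.001] |turn|deg 0.1 F [-0.1  0.5 -0.3] gap 8.0
t 3.17 tcp [0.4327 0.0629 0.1782] target [0.4731 0.0618 0.0758] shift [ 2.2  10.79 -0.07] turn [-0.001  0.    -0.001] |turn|deg 0.1 F [-0.1  0.5 -0.3] gap 8.0
```

```bash
python3 - <<'E'
from fit import *
s=snap('wrist','w2.png')
print(proj(s,L(np.array([.023,.069,.115,.161]),.064)), pt(s,*proj(s,L([.161],.064))[0].round()), L(.161,.064))
E
```

```text
[[316.85631436 242.0830572 ]
 [316.86642891 169.97887091]
 [316.87698009  94.76204538]
 [316.8879968   16.2265817 ]] [0.59035023 0.0568375  0.1540238 ] [0.58957947 0.05693764 0.15465143]
```

View pics/w2.png

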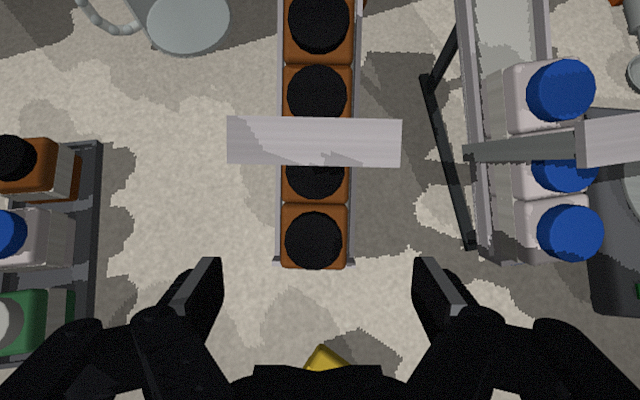

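```bash
sed -i 's/^LANE=.*/LANE=(.5643,.0583,-.057)/' fit.py; python3 - <<'E'
from fit import *
s=load('wrist');print(proj(s,L(np.array([.023,.069,.115,.161]),.064)))
go(L(.023,.0365),toolR(33,LANE[2]))
E
```

```text
[[313.98263731 242.08476208]
 [314.95258318 169.98719495]
 [315.96440646  94.77681616]
 [317.02087907  16.2475844 ]]
t 3.22 tcp [0.4323 0.0632 0.1786] target [0.4732 0.0635 0.0758] shift [ 2.18 10.84 -0.2 ] turn [ 0.008  0.013 -0.001] |turn|deg 0.9 F [-1.3  0.1  0.3] gap 8.02
```

```bash
python3 -m handwheel '[0.3,1.5,-0.2,0.008,0.013,0,7.5, 0.6,3,-0.2,0.008,0.013,0,7.5, 0.9,4.5,-0.2,0.008,0.013,0,7.5, 1.2,6,-0.2,0.008,0.013,0,7.5, 1.5,7.5,-0.2,0.008,0.013,0,7.5, 1.8,9,-0.2,0.008,0.013,0,7.5, 2,10,-0.2,0.008,0.013,0,7.5, 2.2,10.8,-0.2,0.008,0.013,0,7.5, 2.2,10.8,-0.2,0.008,0.013,0,7.5]' 40
python3 - <<'E'
from fit import *
rel(); go(L(.023,.0365),toolR(33,LANE[2]))
snap('wrist','w3.png'); s=snap('side'); crop(s,270,100,430,270,4,'s3.png')
E
```

```text
t: 3.97
tcp_pos: [0.4732, 0.0638, 0.0756]
tool_rot: [-0.22, -0.672, 0.683, -0.182]
force: [-0.6, -0.5, -0.2]
finger_gap: 0.882
[-0.123  0.74   2.333  3.064  0.509 -1.56 ] yaxis [ 0.545 -0.03  -0.838] tilt 33.1
t 3.97 tcp [0.4732 0.0638 0.0756] target [0.4732 0.0635 0.0758] shift [-0.01 -0.02  0.03] turn [ 0.001  0.001 -0.001] |turn|deg 0.1 F [-0.6 -0.5 -0.2] gap 7.53
```

View pics/w3.png

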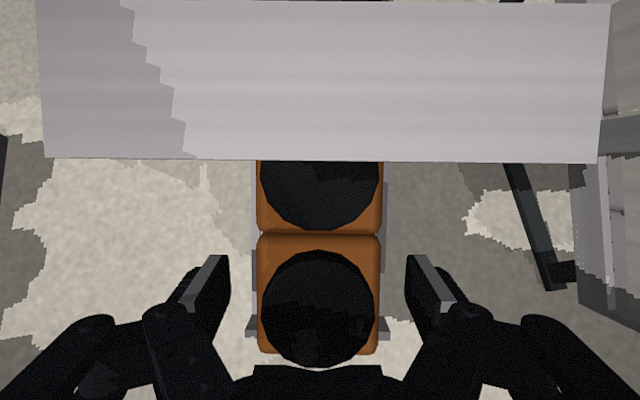

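View pics/s3.png

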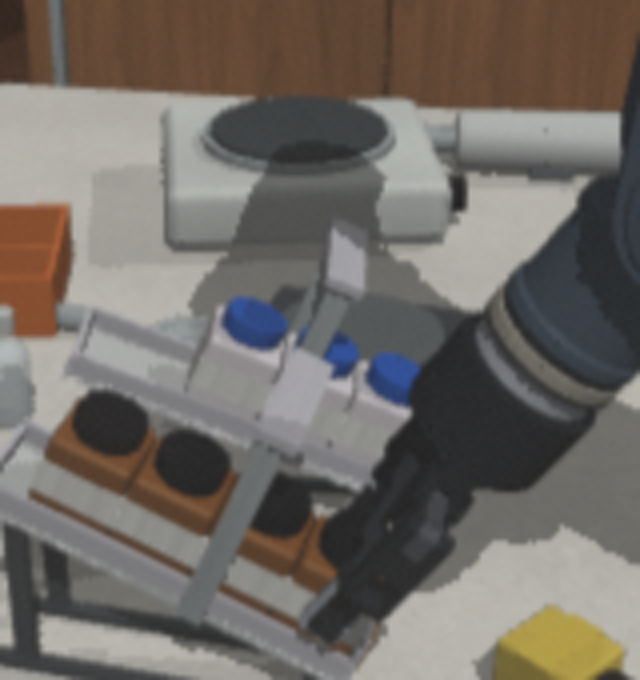

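```bash
python3 -m handwheel '[0,0,0,0,0,0,4, 0,0,0,0,0,0,4, 0,0,0,0,0,0,4, 0,0,0,0,0,0,4, 0,0,0,0,0,0,4, 0,0,0,0,0,0,4]' 35
python3 - <<'E'
from fit import *
rel(); go(L(.023,.0365+.01),toolR(33,LANE[2]));go(L(.023,.0365+.085),toolR(33,LANE[2])); s=snap('wrist','w4.png')
E
```

```text
t: 4.57
tcp_pos: [0.4722, 0.0636, 0.0772]
tool_rot: [-0.221, -0.671, 0.683, -0.183]
force: [-2.2, 1.4, 6.2]
finger_gap: 0.534
[-0.123  0.736  2.336  3.068  0.51  -1.563] yaxis [ 0.546 -0.031 -0.837] tilt 33.2
t 4.57 tcp [0.4722 0.0636 0.0772] target [0.4694 0.0637 0.0851] shift [-0.2  -0.81  0.01] turn [-0.     0.001 -0.003] |turn|deg 0.2 F [-2.2  1.4  6.2] gap 4.56
t 4.57 tcp [0.4722 0.0636 0.0772] target [0.4414 0.0653 0.1546] shift [-1.65 -8.17  0.01] turn [-0.     0.001 -0.003] |turn|deg 0.2 F [-2.2  1.4  6.2] gap 4.56
```

View pics/w4.png

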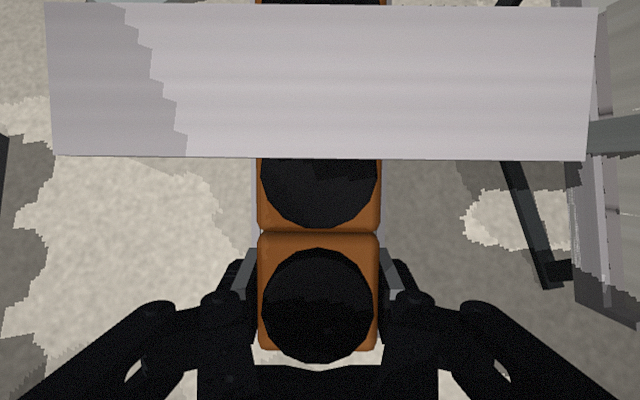

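```bash
python3 -m handwheel '[-0.1,-0.5,0,0,0,0,4, -0.25,-1.2,0,0,0,0,4, -0.4,-2,0,0,0,0,4, -0.6,-3,0,0,0,0,4, -0.8,-4,0,0,0,0,4, -1,-5,0,0,0,0,4, -1.2,-6,0,0,0,0,4, -1.4,-7,0,0,0,0,4, -1.7,-8,0,0,0,0,4, -1.9,-9,0,0,0,0,4]' 35
python3 - <<'E'
from fit import *
rel(); go(L(.023,.0365+.11),toolR(33,LANE[2]));  s=snap('wrist','w5.png'); s=snap('side'); crop(s,270,100,430,270,4,'s5.png')
E
```

```text
t: 5.45
tcp_pos: [0.4381, 0.0654, 0.1629]
tool_rot: [-0.22, -0.672, 0.684, -0.182]
force: [0.2, -0.1, -0.1]
finger_gap: 0.532
[-0.131  0.445  2.363  2.978  0.245 -1.475] yaxis [ 0.544 -0.032 -0.838] tilt 33.0
t 5.45 tcp [0.4381 0.0654 0.1629] target [0.432  0.0658 0.1778] shift [-0.3  -1.58 -0.01] turn [-0.001  0.001 -0.001] |turn|deg 0.1 F [ 0.2 -0.1 -0.1] gap 4.54
```

View pics/w5.png

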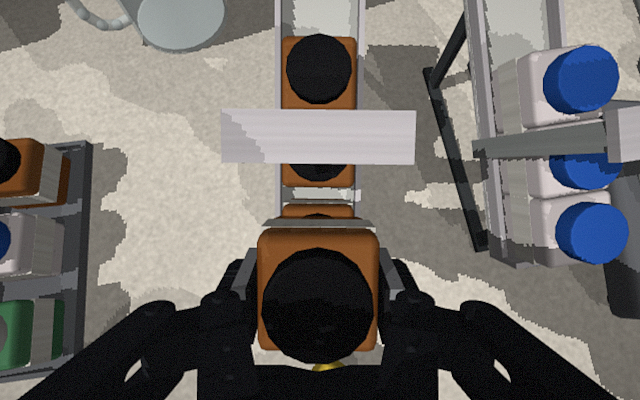

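View pics/s5.png

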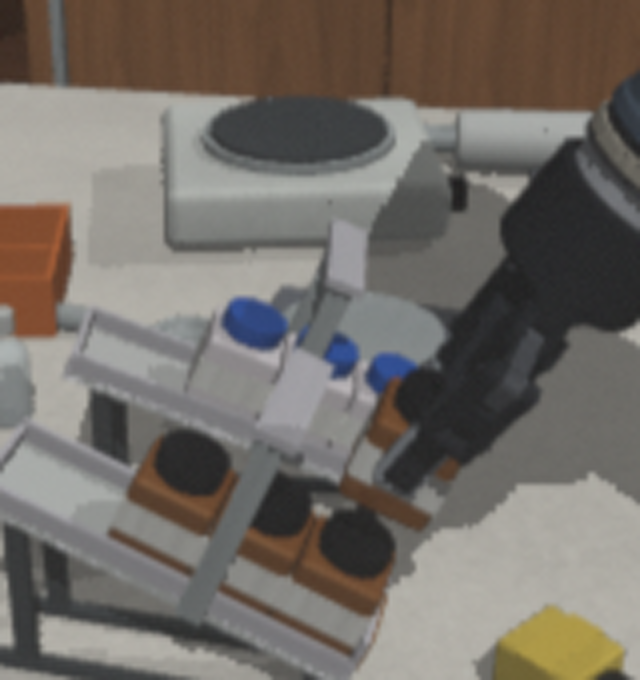

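```bash
python3 - <<'E'
from fit import *; from kin import *
pan=np.array([.506,-.2595,.045+.038])
for yaw in(-.057,-.4):
  for up in(0,.1,.2):
    Rt=toolR(11,yaw); print(yaw,up,[x.round(2).tolist() for x in ik(pan+[0,0,up]+Rt[:,1]*.002,Rt)])
for T in(11,22,33):
    Rt=toolR(T,-.057); print(T,[x.round(2).tolist() for x in ik([.44,.06,.28],Rt)])
go(pan+[0,0,.2],toolR(11,-.057)); go([.44,.065,.285],toolR(20,-.057))
E
```

```text
-0.057 0 [[-0.73, 0.67, 1.83, 0.25, 0.51, 0.69]]
-0.057 0.1 [[-0.73, 0.49, 1.77, 0.18, 0.74, 0.78]]
-0.057 0.2 [[-0.73, 0.35, 1.66, 0.14, 0.98, 0.83]]
-0.4 0 [[-0.7, 0.66, 1.84, 0.13, 0.46, 1.16]]
-0.4 0.1 [[-0.7, 0.49, 1.78, 0.09, 0.69, 1.21]]
-0.4 0.2 [[-0.7, 0.35, 1.67, 0.07, 0.94, 1.24]]
11 [[-0.13, 0.17, 1.94, 0.02, 0.84, 1.49]]
22 [[-0.14, 0.12, 2.07, 0.05, 0.57, 1.45]]
33 [[-0.15, 0.1, 2.2, 0.19, 0.28, 1.31]]
t 5.55 tcp [0.4381 0.0656 0.1636] target [ 0.5064 -0.2595  0.281 ] shift [-13.62  -5.07  32.09] turn [-0.001  0.002 -0.387] |turn|deg 22.2 F [-0.8  0.  -0.3] gap 4.55
t 5.55 tcp [0.4381 0.0656 0.1636] target [0.4407 0.065  0.2831] shift [-6.76 -9.87  0.06] turn [-0.001  0.002 -0.23 ] |turn|deg 13.2 F [-0.8  0.  -0.3] gap 4.55
```

```bash
python3 -m handwheel '[-1,-3,0,0,0,0,4, -2.5,-6,0,0,0,0,4, -4,-9,0,0,0,0,4, -6.5,-9.8,0,0,0,-0.06,4, -6.8,-9.9,0,0,0,-0.23,4, -6.8,-9.9,0,0,0,-0.23,4, -6.8,-9.9,0,0,0,-0.23,4, -6.8,-9.9,0,0,0,-0.23,4, -6.8,-9.9,0,0,0,-0.23,4, -6.8,-9.9,0,0,0,-0.23,4]' 35
python3 - <<'E'
from fit import *
rel(); go([.506,-.2595,.283],toolR(11,-.057));go([.44,.065,.285],toolR(20,-.057))
E
```

```text
t: 6.38
tcp_pos: [0.4584, 0.1087, 0.2517]
tool_rot: [0.211, 0.726, -0.618, 0.216]
force: [0.1, -0.0, -0.3]
finger_gap: 0.538
[-0.149  0.204  2.237  1.152  0.256  0.347] yaxis [ 0.574  0.147 -0.806] tilt 36.3
t 6.38 tcp [0.4584 0.1087 0.2517] target [ 0.5064 -0.2595  0.281 ] shift [-7.09 -5.04 36.22] turn [ 0.177  0.044 -0.418] |turn|deg 26.1 F [ 0.1 -0.  -0.3] gap 4.59
t 6.38 tcp [0.4584 0.1087 0.2517] target [0.4407 0.065  0.2831] shift [-0.54 -4.19  3.78] turn [ 0.179  0.03  -0.262] |turn|deg 18.2 F [ 0.1 -0.  -0.3] gap 4.59
```

```bash
python3 -m handwheel '[-0.5,-4.2,3.8,0.18,0.03,-0.26,4, -0.5,-4.2,3.8,0.18,0.03,-0.26,4, -0.5,-4.2,3.8,0.18,0.03,-0.26,4, -0.5,-4.2,3.8,0.18,0.03,-0.26,4, -0.5,-4.2,3.8,0.18,0.03,-0.26,4, -0.5,-4.2,3.8,0.18,0.03,-0.26,4, -0.5,-4.2,3.8,0.18,0.03,-0.26,4, -0.5,-4.2,3.8,0.18,0.03,-0.26,4]' 35
python3 - <<'E'
from fit import *
rel(); go([.506,-.2595,.283],toolR(11,-.057))
E
```

```text
t: 7.05
tcp_pos: [0.4417, 0.0646, 0.2838]
tool_rot: [-0.144, -0.691, 0.7, -0.105]
force: [0.3, 0.1, -0.8]
finger_gap: 0.531
[-0.118  0.121  2.036  0.031  0.631  1.488] yaxis [ 0.346 -0.023 -0.938] tilt 20.3
t 7.05 tcp [0.4417 0.0646 0.2838] target [ 0.5064 -0.2595  0.281 ] shift [-7.68  3.23 31.98] turn [-0.003  0.    -0.162] |turn|deg 9.3 F [ 0.3  0.1 -0.8] gap 4.54
```

```bash
python3 -m handwheel '[-1,0.4,3,0,0,0,4, -2,0.8,6,0,0,-0.02,4, -3,1.2,10,0,0,-0.06,4, -4,1.6,13.5,0,0,-0.1,4, -5,2,17,0,0,-0.13,4, -5.5,2.4,20.5,0,0,-0.16,4, -6,2.8,24,0,0,-0.16,4, -7,3,27.5,0,0,-0.16,4, -7.5,3.2,30.5,0,0,-0.16,4, -7.7,3.2,32,0,0,-0.16,4]' 35
python3 - <<'E'
from fit import *
rel(); go([.506,-.2595,.283],toolR(11,-.057));go([.506,-.2595,.093],toolR(11,-.057))
s=snap('scene'); crop(s,150,140,350,300,4,'c6.png'); d=snap('side'); crop(d,280,40,460,240,3,'s6.png')
E
```

```text
t: 7.88
tcp_pos: [0.5057, -0.2636, 0.2797]
tool_rot: [-0.09, -0.701, 0.706, -0.047]
force: [-0.2, 0.1, -0.8]
finger_gap: 0.535
[-0.737  0.355  1.66   0.145  0.978  0.822] yaxis [ 0.193 -0.013 -0.981] tilt 11.2
t 7.88 tcp [ 0.5057 -0.2636  0.2797] target [ 0.5064 -0.2595  0.281 ] shift [-0.07 -0.12 -0.41] turn [-0.002 -0.003 -0.003] |turn|deg 0.3 F [-0.2  0.1 -0.8] gap 4.57
t 7.88 tcp [ 0.5057 -0.2636  0.2797] target [ 0.5064 -0.2595  0.091 ] shift [ 3.61 18.52 -0.44] turn [-0.002 -0.003 -0.003] |turn|deg 0.3 F [-0.2  0.1 -0.8] gap 4.57
```

View pics/s6.png

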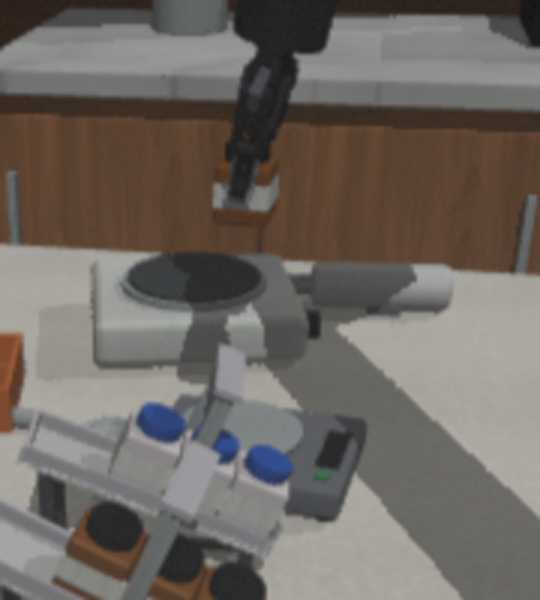

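View pics/c6.png

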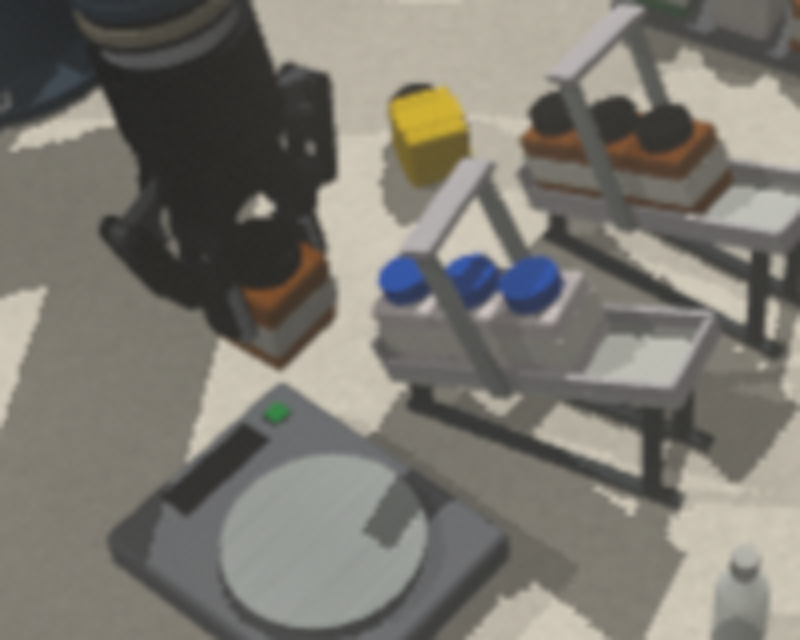

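```bash
python3 -m handwheel '[0.4,2,-0.2,0,0,0,4, 1,5,-0.4,0,0,0,4, 1.6,8,-0.4,0,0,0,4, 2.1,11,-0.4,0,0,0,4, 2.6,13.5,-0.4,0,0,0,4, 3,15.5,-0.4,0,0,0,4, 3.3,17,-0.4,0,0,0,4, 3.4,17.7,-0.4,0,0,0,4, 3.4,17.7,-0.4,0,0,0,4]' 35
python3 - <<'E'
from fit import *
rel(); go([.506,-.2595,.083],toolR(11,-.057))
s=snap('scene'); crop(s,180,190,300,310,6,'c7.png'); d=snap('side'); crop(d,310,120,430,220,6,'s7.png')
w=snap('wrist','w7.png')
P=cloud(s);f=s['frame'].astype(int)
E
```

```text
t: 8.73
tcp_pos: [0.5052, -0.254, 0.0989]
tool_rot: [-0.088, -0.702, 0.705, -0.047]
force: [0.3, -0.6, -0.3]
finger_gap: 0.535
[-0.724  0.63   1.828  0.23   0.546  0.717] yaxis [ 0.189 -0.009 -0.982] tilt 10.9
t 8.73 tcp [ 0.5052 -0.254   0.0989] target [ 0.5064 -0.2595  0.081 ] shift [0.19 1.78 0.55] turn [ 0.002 -0.001  0.002] |turn|deg 0.2 F [ 0.3 -0.6 -0.3] gap 4.57
```

View pics/s7.png

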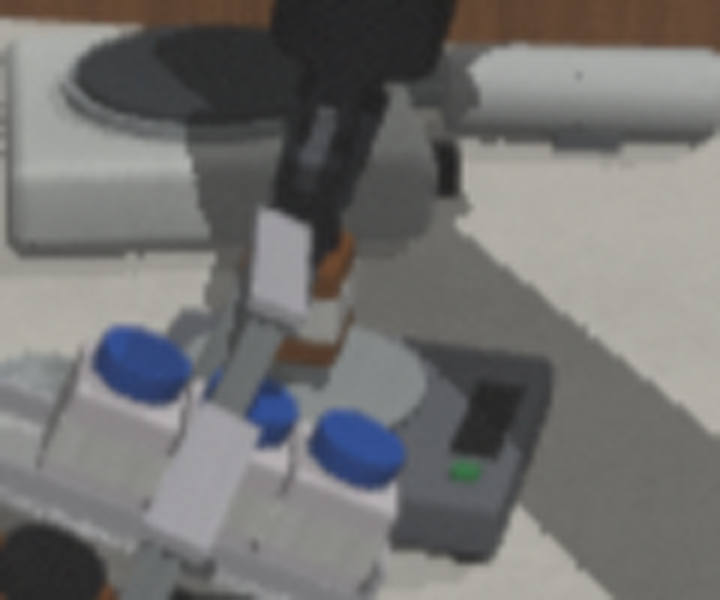

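View pics/c7.png

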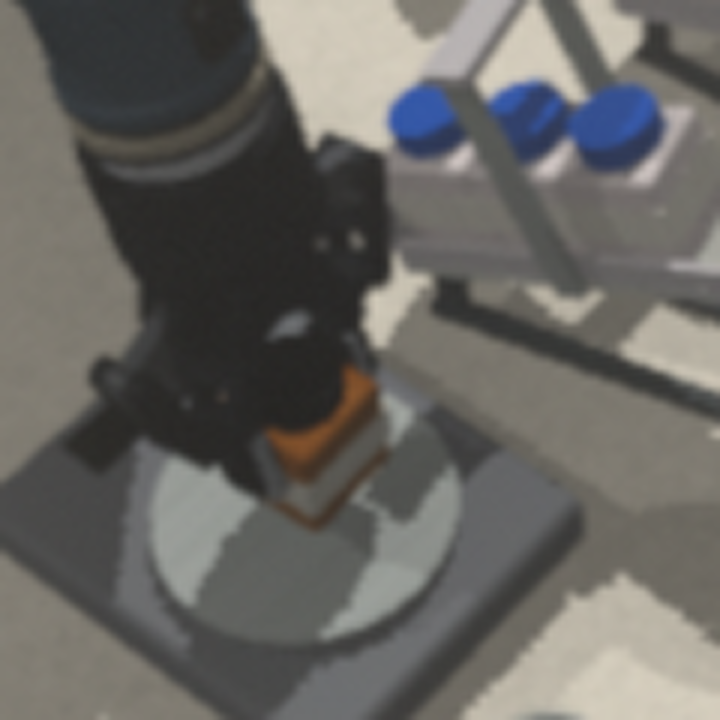

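View pics/w7.png

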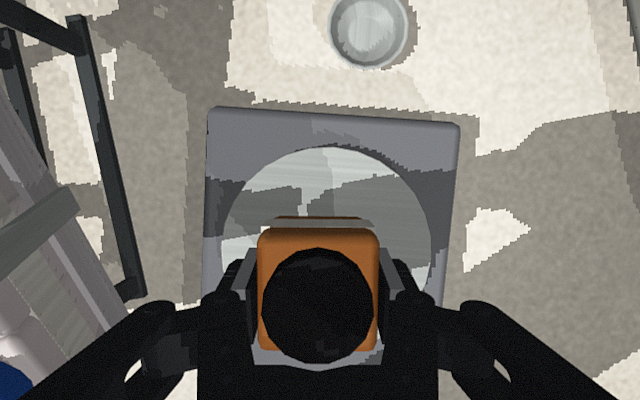

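```bash
python3 -m handwheel '[0,0,0.3,0,0,0,4, 0.1,0.5,0.55,0,0,0,4, 0.15,0.9,0.55,0,0,0,4, 0.2,1.2,0.55,0,0,0,4, 0.2,1.4,0.55,0,0,0,4, 0.2,1.5,0.55,0,0,0,4, 0.2,1.55,0.55,0,0,0,4]' 35
python3 - <<'E'
from fit import *
rel(); go([.506,-.2595,.083],toolR(11,-.057))
d=snap('side'); crop(d,330,140,410,200,10,'s8.png')
E
```

```text
t: 9.47
tcp_pos: [0.5072, -0.262, 0.0846]
tool_rot: [-0.089, -0.701, 0.706, -0.048]
force: [-0.2, -0.1, -1.1]
finger_gap: 0.532
[-0.732  0.66   1.823  0.243  0.518  0.695] yaxis [ 0.192 -0.013 -0.981] tilt 11.1
t 9.47 tcp [ 0.5072 -0.262   0.0846] target [ 0.5064 -0.2595  0.081 ] shift [ 0.16  0.33 -0.24] turn [-0.002 -0.002 -0.002] |turn|deg 0.2 F [-0.2 -0.1 -1.1] gap 4.54
```

View pics/s8.png

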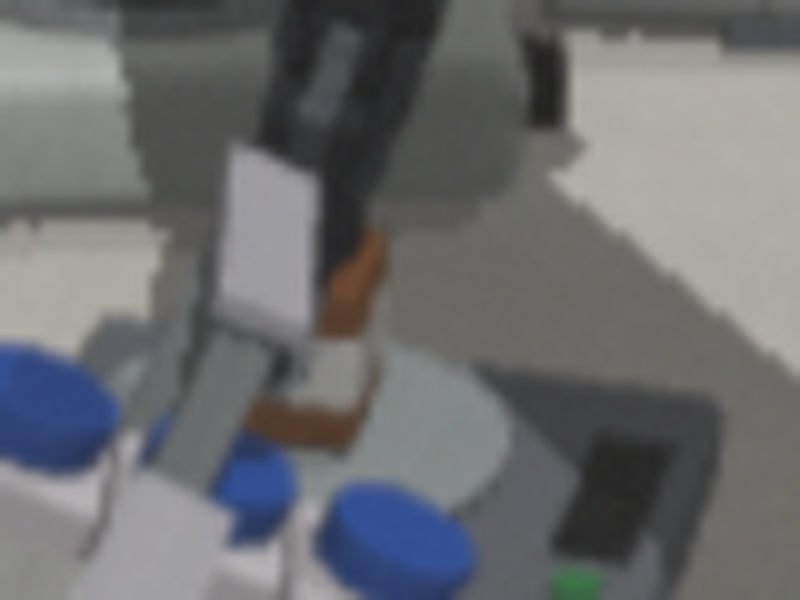

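```bash
python3 -m handwheel '[0,0.1,-0.2,0,0,0,4, 0,0.2,-0.2,0,0,0,4, 0,0.25,-0.2,0,0,0,4]' 35;  python3 -m handwheel '[0,0.05,0,0,0,0,4, 0,0.1,0,0,0,0,4]' 35;
```

```text
t: 9.77
tcp_pos: [0.5079, -0.2599, 0.0824]
tool_rot: [-0.089, -0.701, 0.706, -0.048]
force: [-0.1, 0.5, -1.1]
finger_gap: 0.536
t: 9.93
tcp_pos: [0.5082, -0.2601, 0.0815]
tool_rot: [-0.089, -0.701, 0.706, -0.048]
force: [-0.4, -0.5, -0.2]
finger_gap: 0.53
```

```bash
python3 -m handwheel '[0,0.05,0,0,0,0,4, 0,0.1,0,0,0,0,4]' 35;  python3 -m handwheel '[0,0.05,0,0,0,0,4, 0,0.1,0,0,0,0,4]' 35;
```

```text
t: 10.1
tcp_pos: [0.5082, -0.2602, 0.0812]
tool_rot: [-0.089, -0.701, 0.706, -0.048]
force: [-3.2, 0.1, 9.2]
finger_gap: 0.536
t: 10.27
tcp_pos: [0.5083, -0.2602, 0.0812]
tool_rot: [-0.089, -0.701, 0.706, -0.048]
force: [-6.9, 0.3, 17.3]
finger_gap: 0.533
```

```bash
python3 -m handwheel '[0,-0.1,0,0,0,0,4, 0,-0.17,0,0,0,0,4]' 35; python3 -m handwheel '[0,0,0,0,0,0,4.8, 0,0,0,0,0,0,5.2, 0,0,0,0,0,0,5.8, 0,0,0,0,0,0,6.4, 0,0,0,0,0,0,7]' 35
python3 - <<'E'
from fit import *
d=snap('side'); crop(d,330,140,410,200,10,'s9.png'); snap('wrist','w9.png')
E
```

```text
t: 10.43
tcp_pos: [0.5082, -0.2603, 0.0817]
tool_rot: [-0.089, -0.701, 0.706, -0.048]
force: [0.2, 0.5, -0.4]
finger_gap: 0.531
t: 10.85
tcp_pos: [0.5082, -0.2601, 0.081]
tool_rot: [-0.089, -0.701, 0.706, -0.048]
force: [0.2, 0.2, 0.3]
finger_gap: 0.82
```

View pics/w9.png

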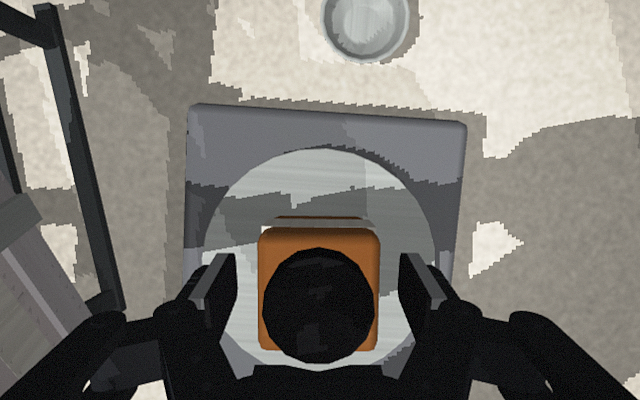

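View pics/s9.png

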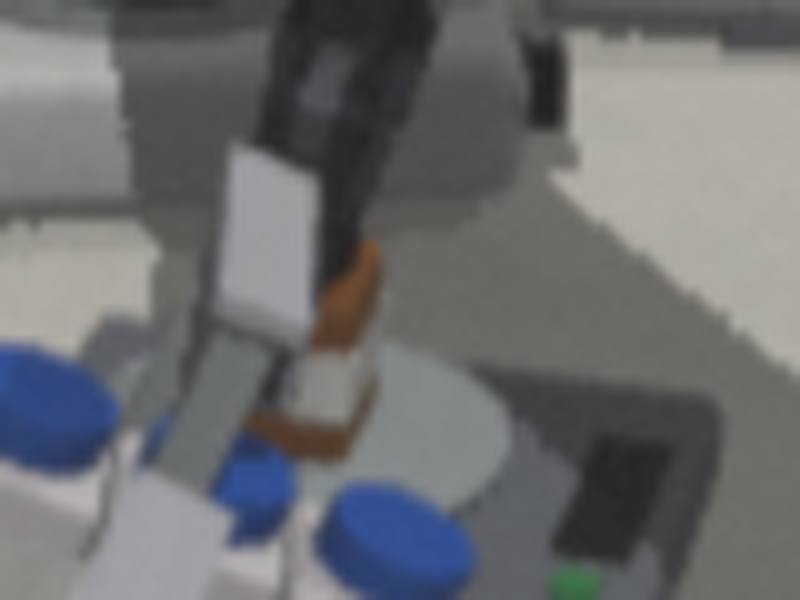

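```bash
python3 -m handwheel '[0,-1,0,0,0,0,7.5, 0,-3,0,0,0,0,8, 0,-6,0,0,0,0,8, 0,-9,0,0,0,0,8, 0,-13,0,0,0,0,8, 0,-17,0,0,0,0,8, 0,-21,0,0,0,0,8]' 35
python3 - <<'E'
from fit import *
rel()
s=snap('scene'); crop(s,180,200,290,320,5,'c10.png')
f=s['frame'][215:275,205:265].astype(int); m=((f.max(-1)<60)&(np.ptp(f,axis=-1)<18)).astype(np.uint8)
n,l,st,c=cv2.connectedComponentsWithStats(m)
for i in range(1,n):
    if st[i,4]>20: print(st[i],c[i]+[205,215],least_squares(lambda p:hullc(s,uplid(*p,z0=.045))-(c[i]+[205,215]),[.5,-.26]).x)
go([.549,.311,.3],toolR(0,.12))
E
```

```text
t: 11.53
tcp_pos: [0.4666, -0.2568, 0.2895]
tool_rot: [-0.089, -0.701, 0.706, -0.048]
force: [0.8, -0.8, -0.8]
finger_gap: 0.934
[-0.781  0.291  1.731  0.152  0.977  0.772] yaxis [ 0.192 -0.013 -0.981] tilt 11.1
[48 22 12  9 37] [257.75675676 241.05405405] [ 0.53380879 -0.18130993]
[ 0 32 11 13 72] [209.04166667 252.18055556] [ 0.45624447 -0.26337384]
[ 17  38  15  16 184] [228.8423913  260.73913043] [ 0.50900574 -0.25966874]
t 11.58 tcp [ 0.4691 -0.2595  0.2977] target [0.549 0.311 0.298] shift [ -4.66   0.22 -57.42] turn [-0.031 -0.177 -0.204] |turn|deg 15.6 F [ 0.4 -0.7  4.3] gap 8.02
```

View pics/c10.png

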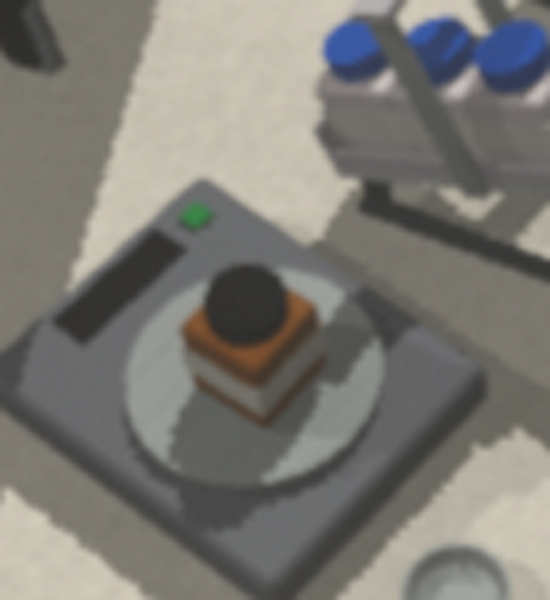

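```bash
python3 - <<'E'
from fit import *; from kin import *
for up in(0,.1,.25):
    Rt=toolR(0,.12); print(up,[x.round(2).tolist() for x in ik(np.array([.549,.311,.04+up])+Rt[:,1]*.002,Rt)])
for T in (12,22):
  for up in(0,.1,.18):
    Rt=toolR(T,-.057); print(T,up,L(.165,.038+up),[x.round(2).tolist() for x in ik(L(.165,.038+up)+Rt[:,1]*.002,Rt)])
s=load('scene'); 
for u,v in((402,162),(385,178),(420,180),(398,190),(402,215),(386,206),(380,230)): print(u,v,pt(s,u,v))
d=load('side')
for u,v in((205,245),(180,260),(230,260),(208,300),(230,190)): print('side',u,v,pt(d,u,v))
E
```

```text
0 [[0.34, 0.82, 1.55, 0.0, 0.77, 1.79]]
0.1 [[0.34, 0.67, 1.51, -0.0, 0.96, 1.79]]
0.25 [[0.34, 0.5, 1.37, -0.0, 1.27, 1.79]]
12 0 [0.60298735 0.05609243 0.13204307] [[-0.1, 0.61, 1.73, 0.01, 0.59, 1.52]]
12 0.1 [0.56558753 0.05822653 0.22476146] [[-0.1, 0.42, 1.75, 0.01, 0.76, 1.52]]
12 0.18 [0.53566767 0.05993381 0.29893617] [[-0.1, 0.28, 1.73, 0.01, 0.93, 1.52]]
22 0 [0.60298735 0.05609243 0.13204307] [[-0.1, 0.59, 1.86, 0.05, 0.31, 1.48]]
22 0.1 [0.56558753 0.05822653 0.22476146] [[-0.1, 0.39, 1.87, 0.04, 0.5, 1.5]]
22 0.18 [0.53566767 0.05993381 0.29893617] [[-0.11, 0.23, 1.85, 0.03, 0.68, 1.5]]
402 162 [0.71798608 0.23707569 0.09962442]
385 178 [0.69995398 0.16928723 0.08823843]
420 180 [0.78873875 0.18336313 0.11506309]
398 190 [0.74663116 0.14874942 0.08622762]
402 215 [ 0.77100746  0.14998864 -0.00161863]
386 206 [0.76292235 0.01460959 0.16576582]
380 230 [ 0.76440097 -0.00344768  0.0968619 ]
side 205 245 [0.75542789 0.15144256 0.09575498]
side 180 260 [0.78449483 0.19652077 0.0901295 ]
side 230 260 [0.69096813 0.18013941 0.09150791]
side 208 300 [0.69372414 0.26907679 0.07629185]
side 230 190 [0.7499447  0.02712508 0.15131009]
```

```bash
python3 -m handwheel '[-1,-1,-4,0,0,0,7, -2,-1,-8,0,0,-0.05,7, -4.5,0,-57,-0.03,-0.18,-0.2,7, -4.5,0,-57,-0.03,-0.18,-0.2,7, -4.5,0,-57,-0.03,-0.18,-0.2,7, -4.5,0,-57,-0.03,-0.18,-0.2,7, -4.5,0,-57,-0.03,-0.18,-0.2,7, -4.5,0,-57,-0.03,-0.18,-0.2,7, -4.5,0,-57,-0.03,-0.18,-0.2,7, -4.5,0,-57,-0.03,-0.18,-0.2,7]' 35
python3 - <<'E'
from fit import *
go([.549,.311,.28],toolR(0,.12))
E
```

```text
t: 12.42
tcp_pos: [0.527, 0.1544, 0.2972]
tool_rot: [-0.045, 0.709, -0.702, 0.041]
force: [1.2, -1.2, 0.1]
finger_gap: 0.82
t 12.42 tcp [0.527  0.1544 0.2972] target [0.549 0.311 0.278] shift [ -4.11   2.06 -15.25] turn [0.011 0.003 0.005] |turn|deg 0.7 F [ 1.2 -1.2  0.1] gap 7.0
```

```bash
python3 -m handwheel '[-2,1,-4,0,0,0,7, -3,1.5,-8,0.01,0,0,7, -4,2,-12,0.01,0,0,7, -4.1,3,-14.5,0.01,0,0,7, -4.1,5,-15.2,0.01,0,0,7, -4.1,6,-15.2,0.01,0,0,7, -4.1,6,-15.2,0.01,0,0,7]' 35
python3 - <<'E'
from fit import *
go([.549,.311,.04],toolR(0,.12))
s=snap('wrist','w11.png'); print(proj(s,[[.549,.311,.068],[.549,.311,.054]]))
c=proj(s,[[.549+x*np.cos(.12)-y*np.sin(.12),.311+x*np.sin(.12)+y*np.cos(.12),.054] for x,y in((.023,.023),(-.023,.023),(-.023,-.023),(.023,-.023))]);print(c)
E
```

```text
t: 13.0
tcp_pos: [0.5469, 0.3084, 0.2354]
tool_rot: [0.048, -0.705, 0.706, -0.04]
force: [-0.7, -0.4, -0.5]
finger_gap: 0.822
t 13.00 tcp [0.5469 0.3084 0.2354] target [0.549 0.311 0.038] shift [-0.48 19.73 -0.26] turn [-0.001  0.004  0.012] |turn|deg 0.7 F [-0.7 -0.4 -0.5] gap 7.02
[[314.74863374 177.59264246]
 [314.82939553 173.85158371]]
[[288.8848079  148.40017004]
 [289.90400282 198.0304031 ]
 [339.64802458 198.19844186]
 [340.86567475 148.59515145]]
```

View pics/w11.png

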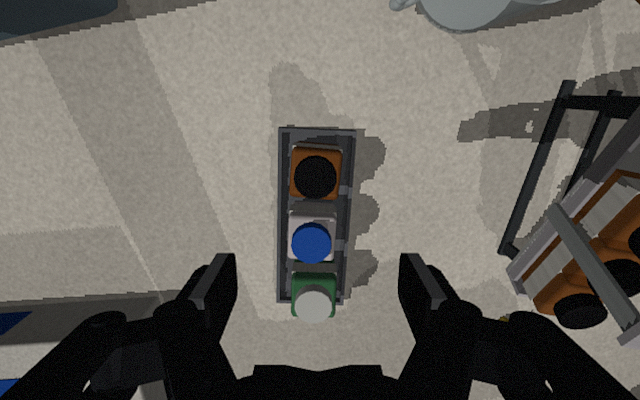

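```bash
python3 - <<'E'
from fit import *
s=load('wrist'); crop(s,265,120,370,220,6,'w11c.png')
E
```

```text
(no output)
```

View pics/w11c.png

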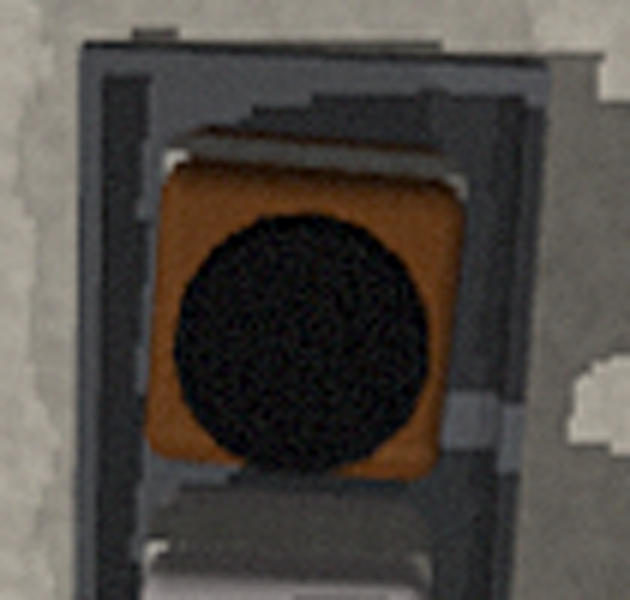

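```bash
python3 - <<'E'
from fit import *
go([.549,.3103,.041],toolR(0,.045))
E
```

```text
t 13.05 tcp [0.548  0.3079 0.2369] target [0.549  0.3103 0.039 ] shift [-0.31 19.79 -0.24] turn [-0.001  0.078  0.009] |turn|deg 4.5 F [-0.2  0.1 -0.3] gap 7.0
```

```bash
python3 -m handwheel '[-0.3,2,-0.2,0,0.078,0.009,7, -0.3,5,-0.2,0,0.078,0.009,7, -0.3,8,-0.2,0,0.078,0.009,7, -0.3,11,-0.2,0,0.078,0.009,7, -0.3,13.5,-0.2,0,0.078,0.009,7, -0.3,15.5,-0.2,0,0.078,0.009,7, -0.3,15.5,-0.2,0,0.078,0.009,7]' 35
python3 - <<'E'
from fit import *
go([.549,.3103,.041],toolR(0,.045))
s=snap('wrist','w12.png')
E
```

```text
t: 13.63
tcp_pos: [0.5495, 0.3086, 0.0802]
tool_rot: [0.016, -0.706, 0.707, -0.014]
force: [-0.3, 0.3, 0.7]
finger_gap: 0.824
t 13.63 tcp [0.5495 0.3086 0.0802] target [0.549  0.3103 0.039 ] shift [ 0.03  4.12 -0.18] turn [-0.001 -0.003  0.003] |turn|deg 0.3 F [-0.3  0.3  0.7] gap 7.03
```

View pics/w12.png

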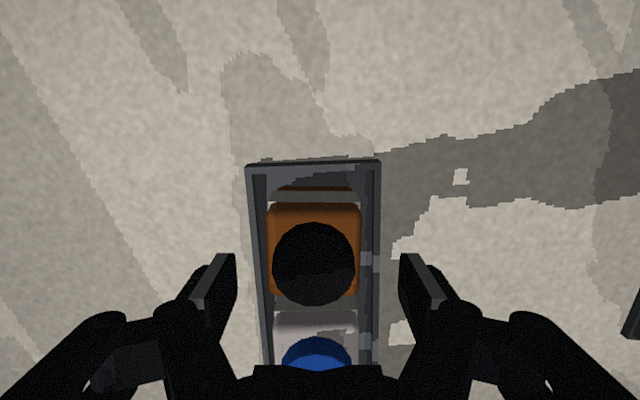

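```bash
python3 -m handwheel '[0,1.5,-0.15,0,0,0,7, 0,2.7,-0.15,0,0,0,7, 0,3.6,-0.15,0,0,0,7, 0,4.1,-0.15,0,0,0,7, 0,4.1,-0.15,0,0,0,7]' 35
python3 -m handwheel '[0,0,0,0,0,0,6, 0,0,0,0,0,0,5, 0,0,0,0,0,0,4, 0,0,0,0,0,0,4, 0,0,0,0,0,0,4, 0,0,0,0,0,0,4]' 35
python3 - <<'E'
from fit import *
go([.549,.3103,.041],toolR(0,.045))
s=snap('wrist','w13.png'); d=snap('side'); crop(d,220,270,400,400,4,'s13.png')
E
```

```text
t: 14.1
tcp_pos: [0.5508, 0.3124, 0.0417]
tool_rot: [-0.015, 0.707, -0.707, 0.016]
force: [0.2, -0.1, -0.2]
finger_gap: 0.82
t: 14.6
tcp_pos: [0.5518, 0.3131, 0.0431]
tool_rot: [-0.014, 0.707, -0.706, 0.018]
force: [0.2, 0.2, 4.7]
finger_gap: 0.529
t 14.60 tcp [0.5518 0.3131 0.0431] target [0.549  0.3103 0.039 ] shift [0.3  0.41 0.26] turn [ 0.001 -0.    -0.005] |turn|deg 0.3 F [0.2 0.2 4.7] gap 4.52
```

View pics/w13.png

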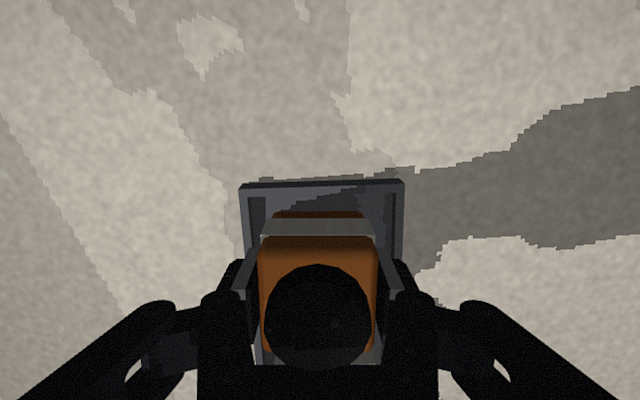

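View pics/s13.png

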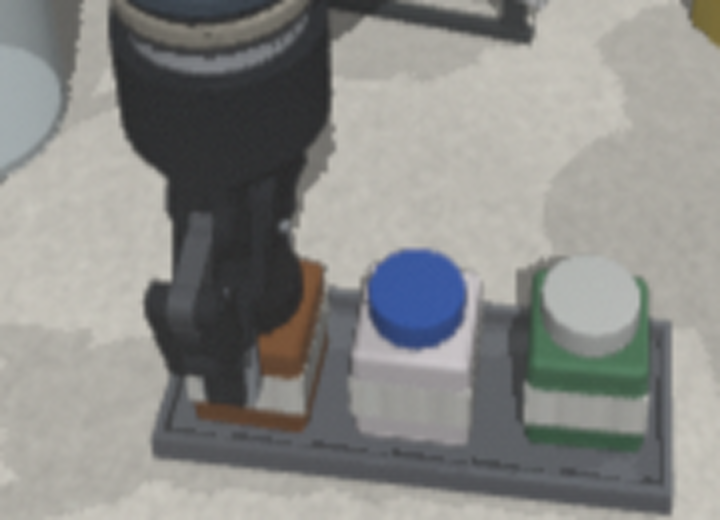

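```bash
python3 -m handwheel '[0,-0.3,0,0,0,0,4, 0,-0.8,0,0,0,0,4, 0,-1.6,0,0,0,0,4, 0,-3,0,0,0,0,4, 0,-5.5,0,0,0,0,4, 0,-8.5,0,0,0,0,4, 0,-12,0,0,0,0,4, 0,-16,0,0,0,0,4, 0,-20,0,0,0,0,4, 0,-23,0,0,0,0,4]' 35
python3 - <<'E'
from fit import *
d=snap('side','s14.png');w=snap('wrist','w14.png')
go(L(.170,.041+.16),toolR(22,LANE[2]))
E
```

```text
t: 15.53
tcp_pos: [0.5506, 0.3128, 0.2761]
tool_rot: [-0.014, 0.708, -0.706, 0.018]
force: [0.8, 0.3, -1.3]
finger_gap: 0.534
t 15.63 tcp [0.5534 0.3139 0.2796] target [0.5474 0.0593 0.2832] shift [ 1.74 -0.52 25.41] turn [0.026 0.1   0.367] |turn|deg 21.8 F [-0.1 -0.5 -0.1] gap 4.55
```

View pics/s14.png

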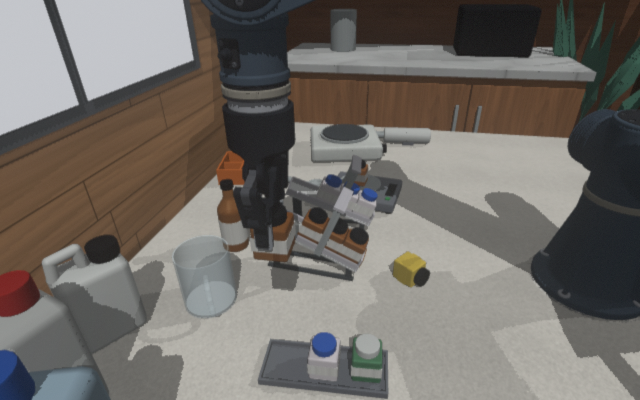

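```bash
python3 -m handwheel '[0.2,0,2,0,0,0.03,4, 0.4,0,5,0,0.02,0.1,4, 0.8,0,8.5,0.01,0.05,0.18,4, 1.2,-0.5,12,0.02,0.07,0.25,4, 1.5,-0.5,15.5,0.026,0.1,0.3,4, 1.7,-0.5,19,0.026,0.1,0.367,4, 1.7,-0.5,22,0.026,0.1,0.367,4, 1.7,-0.5,24.5,0.026,0.1,0.367,4, 1.7,-0.5,25.4,0.026,0.1,0.367,4, 1.7,-0.5,25.4,0.026,0.1,0.367,4]' 35
python3 - <<'E'
from fit import *
rel()
d=snap('side');crop(d,230,60,410,270,3,'s15.png');w=snap('wrist','w15.png')
go(L(.170,.041+.16),toolR(22,LANE[2])); go(L(.170,.041+.02),toolR(22,LANE[2]))
print(proj(w,L(np.array([.115,.205,.205]),np.array([.064,0,0]),np.array([0,.0275,-.0275]))),proj(w,L(np.array([.150,.150]),0.,np.array([.0275,-.0275]))))
E
```

```text
t: 16.47
tcp_pos: [0.5437, 0.0559, 0.2759]
tool_rot: [-0.15, -0.689, 0.701, -0.108]
force: [0.1, -0.6, -1.6]
finger_gap: 0.531
[-0.108  0.277  1.848  0.018  0.649  1.511] yaxis [ 0.359 -0.028 -0.933] tilt 21.1
t 16.57 tcp [0.5439 0.058  0.2761] target [0.5474 0.0593 0.2832] shift [-0.58 -0.54 -0.14] turn [-0.006  0.     0.015] |turn|deg 0.9 F [ 0.1  0.6 -1.5] gap 4.54
t 16.57 tcp [0.5439 0.058  0.2761] target [0.5998 0.0563 0.1534] shift [-0.79 13.46 -0.23] turn [-0.006  0.     0.015] |turn|deg 0.9 F [ 0.1  0.6 -1.5] gap 4.54
[[313.8092394  250.46296749]
 [283.13690253 128.61891381]
 [343.99229375 128.51255821]] [[284.91532007 187.24872955]
 [342.69303541 187.08590353]]
```

View pics/s15.png

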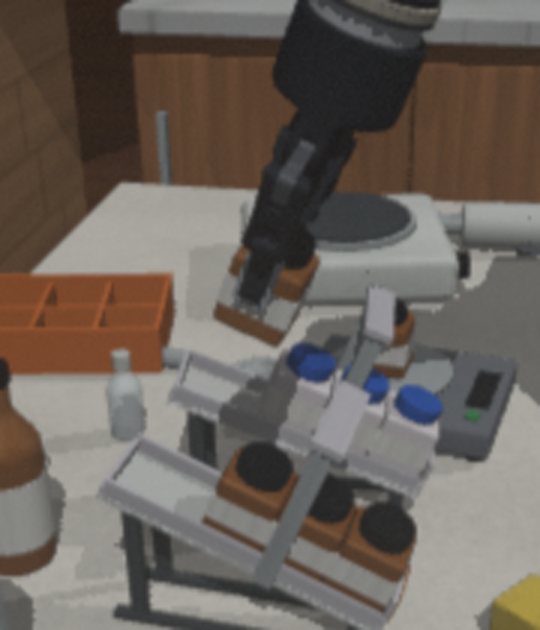

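View pics/w15.png

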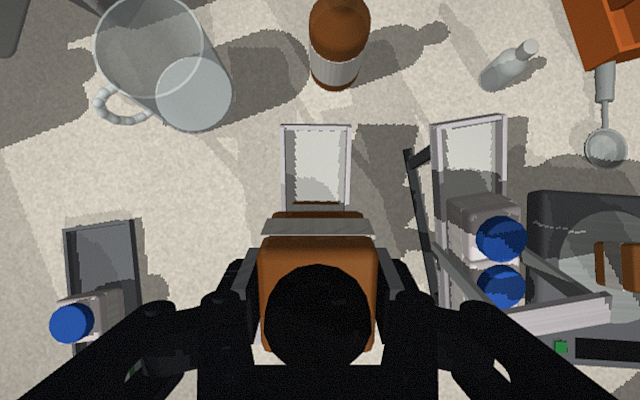

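```bash
python3 - <<'E'
from fit import *
w=load('wrist'); crop(w,260,110,370,220,7,'w15c.png')
st=manip.sense(); print(R.from_quat(st['tool_rot']).as_matrix().round(3).tolist(), st['tcp_pos'], st['qd'].round(4))
E
```

```text
[[-0.931, 0.359, -0.059], [0.053, -0.026, -0.998], [-0.36, -0.933, 0.006]] [0.54387491 0.0579877  0.27605778] [ 0.0257  0.0013 -0.0062  0.0002 -0.0003  0.0009]
```

View pics/w15c.png

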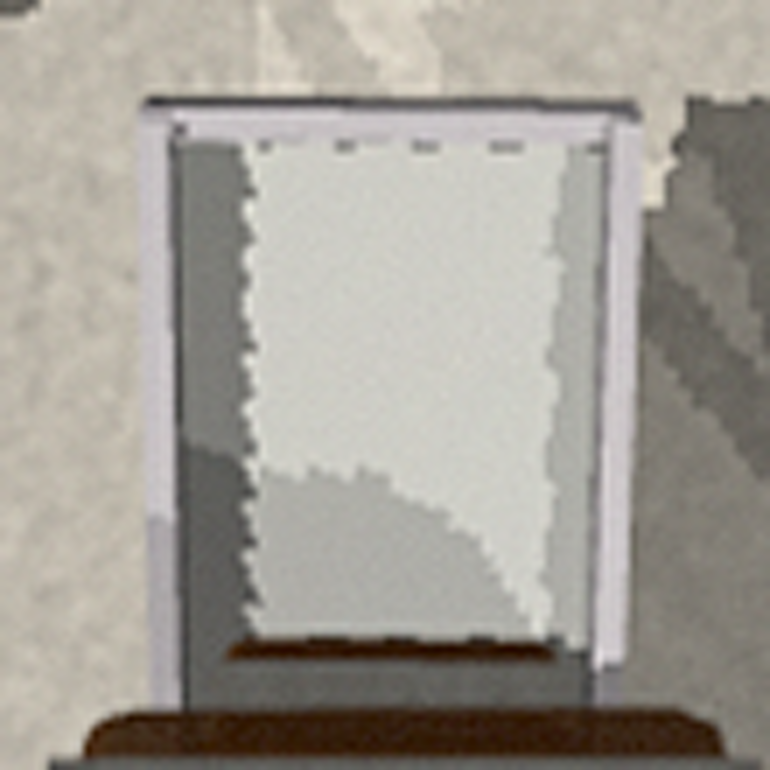

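```bash
sed -i 's/^LANE=.*/LANE=(.5635,.0573,-.062)/' fit.py; python3 - <<'E'
from fit import *
go(L(.170,.041+.05),toolR(22,LANE[2]))
E
```

```text
t 16.57 tcp [0.5439 0.058  0.2761] target [0.5877 0.0558 0.1812] shift [-0.68 10.43 -0.09] turn [-0.004  0.005  0.015] |turn|deg 1.0 F [ 0.1  0.6 -1.5] gap 4.54
```

```bash
python3 -m handwheel '[-0.7,1,-0.1,0,0.005,0.015,4, -0.7,3,-0.1,0,0.005,0.015,4, -0.7,5,-0.1,0,0.005,0.015,4, -0.7,7,-0.1,0,0.005,0.015,4, -0.7,8.8,-0.1,0,0.005,0.015,4, -0.7,10,-0.1,0,0.005,0.015,4, -0.7,10.4,-0.1,0,0.005,0.015,4, -0.7,10.4,-0.1,0,0.005,0.015,4]' 35
python3 - <<'E'
from fit import *
rel()
d=snap('side');crop(d,260,140,380,270,5,'s16.png');w=snap('wrist');crop(w,230,130,410,230,4,'w16.png')
st=manip.sense();print(st['qd'].round(3))
go(L(.170,.041),toolR(22,LANE[2]))
s=np.array([.205,.205,.18,.18]);print(proj(w,L(s,0.012,np.array([.0315,-.0315]*2))))
E
```

```text
t: 17.23
tcp_pos: [0.5885, 0.0569, 0.1812]
tool_rot: [-0.156, -0.688, 0.699, -0.114]
force: [0.5, 0.8, -1.5]
finger_gap: 0.533
[-0.097  0.483  1.856  0.024  0.419  1.514] yaxis [ 0.373 -0.026 -0.927] tilt 22.0
[-0.004 -0.019 -0.004 -0.    -0.001 -0.001]
t 17.33 tcp [0.589  0.0565 0.1829] target [0.6064 0.0546 0.1348] shift [0.19 5.11 0.06] turn [-0.004  0.002 -0.002] |turn|deg 0.3 F [ 0.6  1.1 -0.9] gap 4.57
[[266.1950039  164.57131674]
 [372.10842294 164.71991623]
 [267.82349494 204.65093515]
 [370.1703489  204.74150474]]
```

View pics/s16.png

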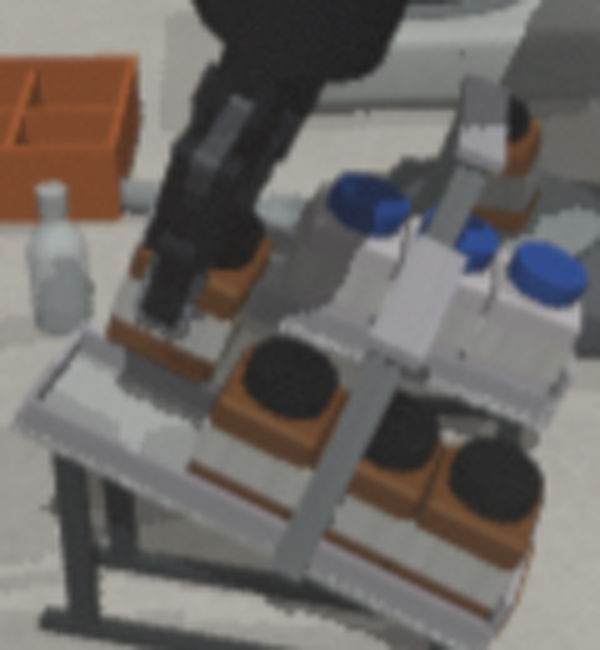

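View pics/w16.png

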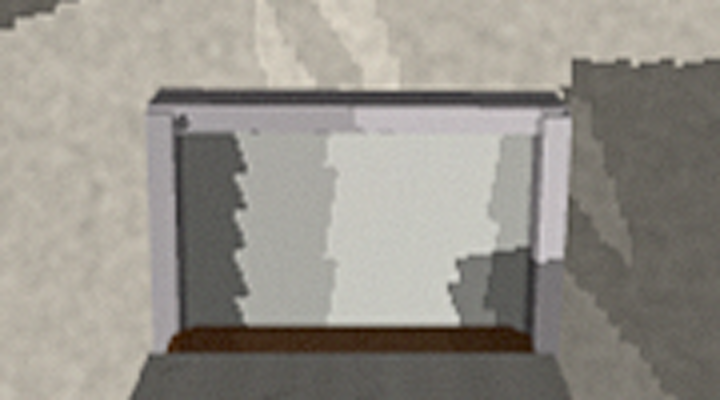

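```bash
python3 -m handwheel '[0.1,1,0,0,0,0,4, 0.2,2,0,0,0,0,4, 0.2,3,0,0,0,0,4, 0.2,3.8,0,0,0,0,4, 0.2,4.4,0,0,0,0,4, 0.2,4.6,0,0,0,0,4, 0.2,4.6,0,0,0,0,4]' 35
python3 - <<'E'
from fit import *
rel()
d=snap('side');crop(d,260,140,380,270,5,'s17.png')
go(L(.170,.041),toolR(22,LANE[2]))
E
```

```text
t: 17.92
tcp_pos: [0.6043, 0.0547, 0.1382]
tool_rot: [-0.156, -0.688, 0.699, -0.114]
force: [1.3, 0.6, -1.0]
finger_gap: 0.538
[-0.098  0.575  1.85   0.029  0.333  1.508] yaxis [ 0.374 -0.027 -0.927] tilt 22.0
t 17.97 tcp [0.6044 0.0547 0.1387] target [0.6064 0.0546 0.1348] shift [-0.05  0.43 -0.  ] turn [-0.004  0.001 -0.001] |turn|deg 0.2 F [-1.  -0.1 -1.9] gap 4.53
```

View pics/s17.png

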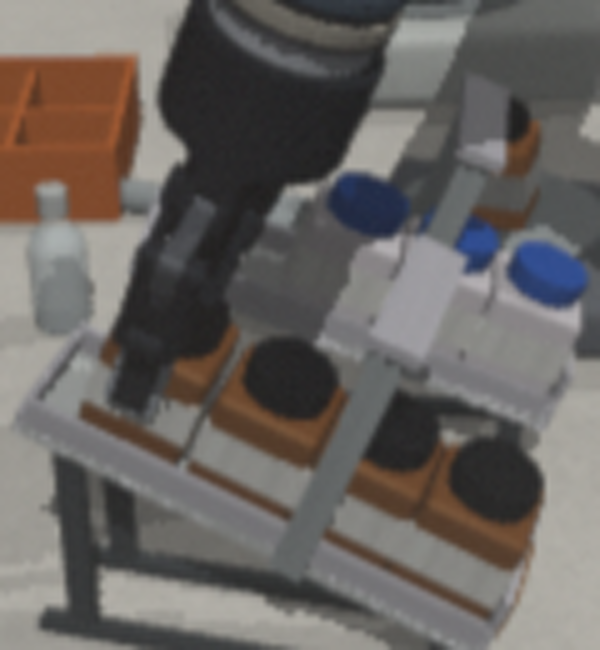

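```bash
python3 -m handwheel '[0,0.1,0,0,0,0,4, 0,0.2,0,0,0,0,4]' 35;  python3 -m handwheel '[0,0.05,0,0,0,0,4, 0,0.1,0,0,0,0,4]' 35; python3 -m handwheel '[0,0.04,0,0,0,0,4, 0,0.07,0,0,0,0,4]' 35
```

```text
t: 18.13
tcp_pos: [0.6053, 0.0547, 0.1377]
tool_rot: [-0.157, -0.688, 0.699, -0.114]
force: [-0.2, 0.0, -1.1]
finger_gap: 0.536
t: 18.3
tcp_pos: [0.6056, 0.0548, 0.1367]
tool_rot: [-0.157, -0.688, 0.699, -0.114]
force: [1.1, -0.0, -1.5]
finger_gap: 0.531
t: 18.47
tcp_pos: [0.6058, 0.0547, 0.1359]
tool_rot: [-0.157, -0.688, 0.699, -0.114]
force: [0.9, -0.3, -0.8]
finger_gap: 0.53
```

```bash
python3 -m handwheel '[0,0.05,0,0,0,0,4, 0,0.08,0,0,0,0,4]' 35;  python3 -m handwheel '[0,0.05,0,0,0,0,4, 0,0.08,0,0,0,0,4]' 35
```

```text
t: 18.63
tcp_pos: [0.6061, 0.0547, 0.135]
tool_rot: [-0.157, -0.688, 0.699, -0.114]
force: [-0.1, 0.4, -0.7]
finger_gap: 0.537
t: 18.8
tcp_pos: [0.6062, 0.0547, 0.1346]
tool_rot: [-0.157, -0.688, 0.699, -0.114]
force: [-2.9, 0.6, 5.6]
finger_gap: 0.537
```

```bash
python3 -m handwheel '[0,-0.05,0,0,0,0,4, 0,-0.05,0,0,0,0,4.8, 0,-0.05,0,0,0,0,5.4, 0,-0.05,0,0,0,0,6.2, 0,-0.05,0,0,0,0,7, 0,-0.05,0,0,0,0,7]' 35
python3 - <<'E'
from fit import *
d=snap('side');crop(d,260,140,380,270,5,'s18.png');w=snap('wrist','w18.png')
E
```

```text
t: 19.3
tcp_pos: [0.6063, 0.0547, 0.1347]
tool_rot: [-0.157, -0.688, 0.699, -0.114]
force: [0.0, 0.5, 0.7]
finger_gap: 0.819
```

View pics/s18.png

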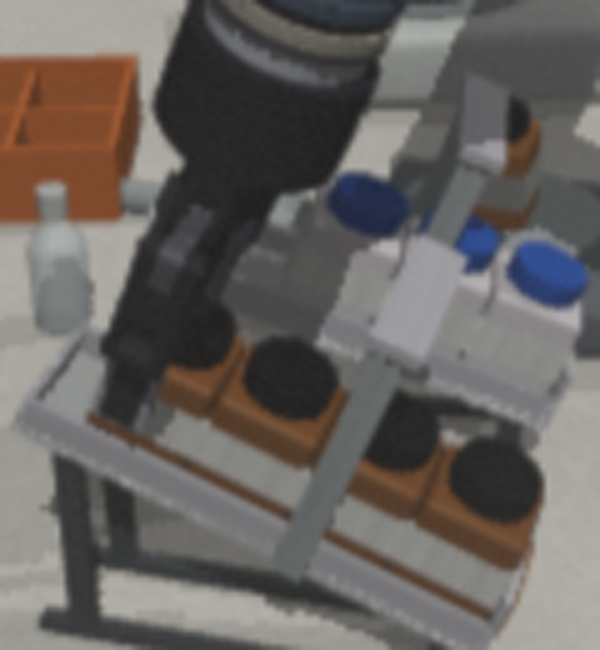

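View pics/w18.png

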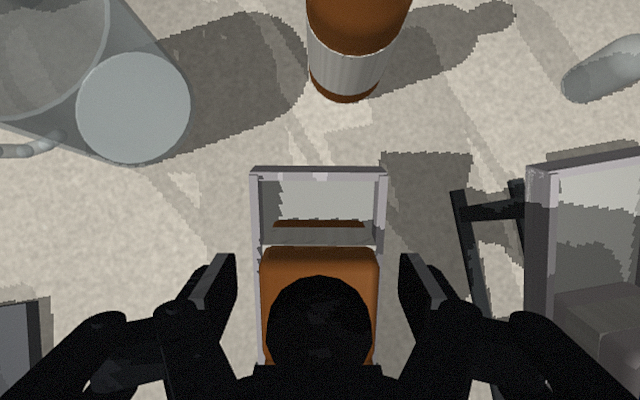

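The jar slid down against the row, and all four are in contact in the side view. I'll retract straight along the tool axis.

```bash
python3 -m handwheel '[0,-0.5,0,0,0,0,7, 0,-1.5,0,0,0,0,7.3, 0,-3,0,0,0,0,7.3, 0,-5,0,0,0,0,7.3, 0,-8,0,0,0,0,7.3, 0,-11,0,0,0,0,7.3, 0,-14,0,0,0,0,7.3, 0,-17,0,0,0,0,7.3, 0,-20,0,0,0,0,7.3, 0,-20,0,0,0,0,7.3]' 35
python3 - <<'E'
from fit import *
d=snap('side','s19f.png');crop(d,260,140,410,270,5,'s19.png');w=snap('wrist','w19.png');s=snap('scene','c19.png')
st=manip.sense();print(st['tcp_pos'],st['t'])
E
```

```text
t: 20.23
tcp_pos: [0.5317, 0.0604, 0.3267]
tool_rot: [-0.161, -0.687, 0.699, -0.118]
force: [0.0, 0.3, 0.4]
finger_gap: 0.854
[0.53049952 0.06022943 0.32057673] 20.3833
```

View pics/s19.png

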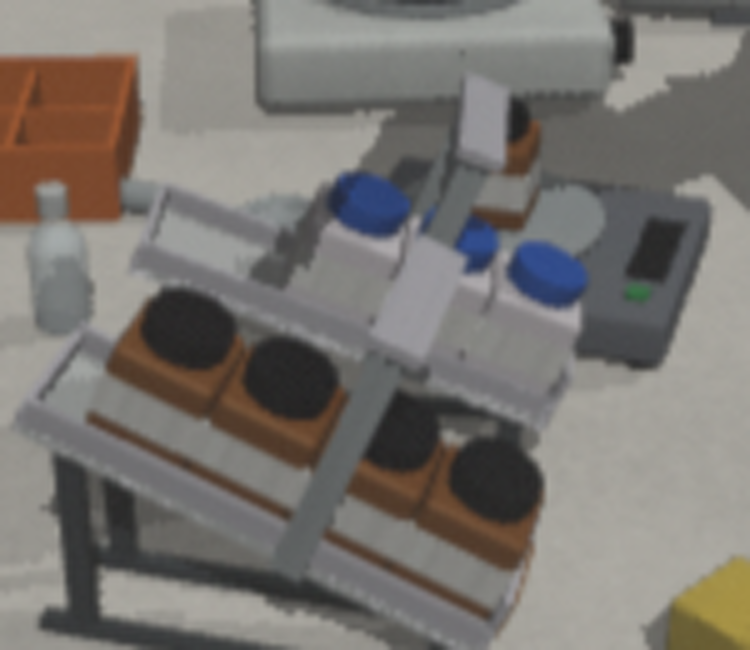

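View pics/w19.png

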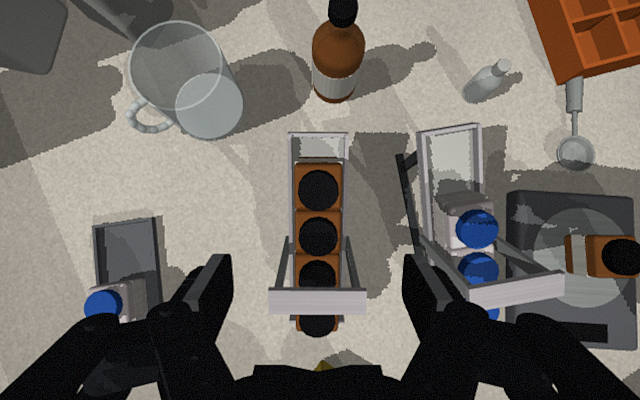

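View pics/c19.png

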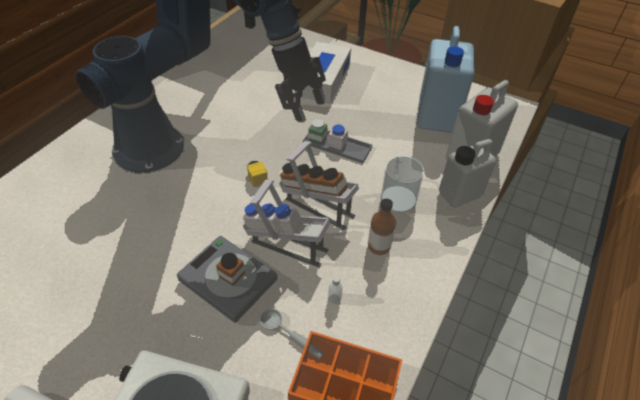

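```bash
python3 - <<'E'
from fit import *
d=load('side')
for b in((286,195,308,216),(307,205,329,226),(347,224,370,246)):
    f=d['frame'][b[1]:b[3],b[0]:b[2]].astype(int); m=((f.max(-1)<75)&(np.ptp(f,axis=-1)<18)).astype(np.uint8)
    n,l,st,c=cv2.connectedComponentsWithStats(m); i=1+np.argmax(st[1:,4]); print((c[i]+b[:2]).round(1),st[i,4])
w=load('wrist'); crop(w,260,120,380,345,2.6,'w19c.png'); crop(d,275,190,345,240,11,'s19c.png')
E
```

```text
[297.3 205.3] 229
[317.7 215. ] 236
[358.8 234.6] 251
```

View pics/w19c.png

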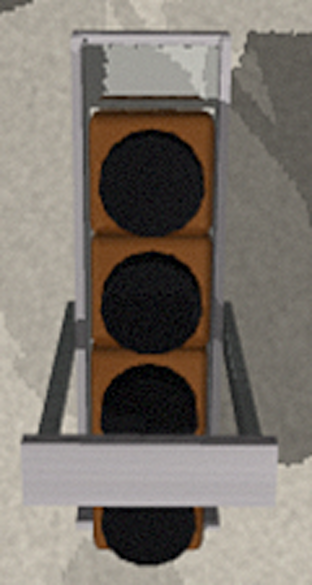

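View pics/s19c.png

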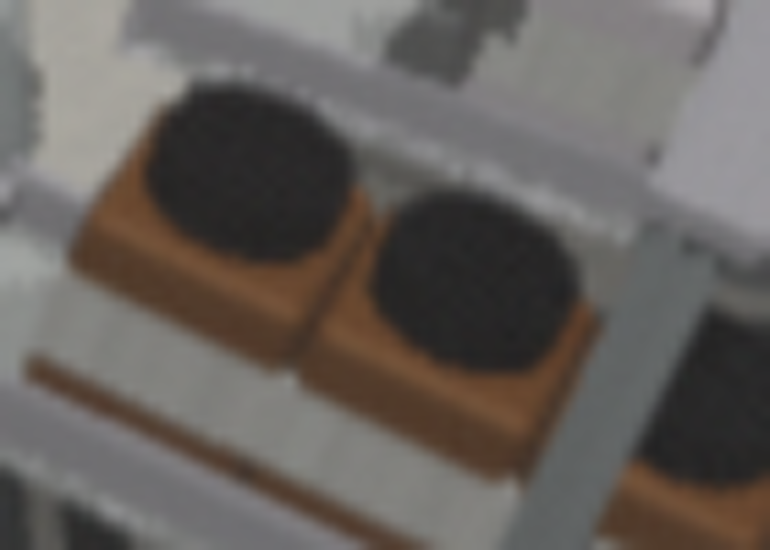

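The row is closed and square. The lid positions match the original four-jar row to about 0.2 px, apart from the second jar, which is hidden behind the bar post. The robot is clear, so I'm handing in.

```bash
python3 -c "
from station import manip
print(manip.sign_off())"
```

```text
the job is handed in; nothing more can be done
None
```

The job is done and handed in at about 20.5 s of the 51 s allowed; signing off gave no verdict.

- **Oldest jar:** I lifted the front amber jar out of the lane at a 33° lean. It now stands upright on the balance pan, measured about 3 mm from the centre. It met the pan at about 17 N at most, and I eased that off before letting go.
- **New jar:** I took the amber jar from the tray and lowered it square onto the deck behind the other three, with about 6 N at contact. When released it slid the last few millimetres against them.
- **Last checks:** The four jars look square and touching in one row against the stop. Three of the lids sit within about 0.2 px of where the original row's lids were. The second jar is partly hidden by the bar post, so I judged it by eye only. I also judged the other jars, the yellow look-alike and the rest of the bench by eye, and nothing looked moved.
- **Disagreements:** My first estimate of the lane's direction was off by about 1°, or 2 mm at the back end. I corrected it from the wrist camera before placing the new jar. No check failed.

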